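Charge the tumbling barrel

TASK

Roll the hexagonal mill barrel over, face by face and without lifting it off the bench, until its hatch is on top, slide the hatch fully open, tip the ceramic grinding cylinders out of the loading pan through the opening and add any strays that stand on the bench. Then slide the hatch fully shut and roll the barrel on two more faces, either way, so that the charge lies against the shut hatch and shows that it holds. Leave the empty pan standing level on the bench and the other things on the bench where they are.

Things in the scene. Friction and masses are not known exactly. Their poses are not given: they have to be found in the camera images.
- barrel_1_mid (a point): Blue hollow hexagonal tumbling barrel, 0.5 kg, lying on its side; barrel_1, _2 and _3 are alike and exactly one is on the bench. Origin on its long axis, half-way along; y = that axis, z = square out of the hatch face. It lies on two hexagonal aluminium end flanges 8 mm thick, 126 mm across flats, outer ends at y = -75 and +75 mm: the origin is 63 mm above the bench when it lies on a face.
- barrel_1_opening (a point): Centre of the opening in barrel_1's hatch face, in the plane of the shell's outer face: at (0, -34, 50) mm in the barrel's frame, same axes. Hatch open, the hole is 50 mm (barrel x) by 59 mm (barrel y, from -64 to -5).
- hatch_1 (a joint): Steel sliding hatch of barrel_1, 50 x 68 x 3 mm on the outside of the shell: 0 = shut, 0.062 m = fully open; it opens towards the barrel's +y and stays where it is left (friction about 1 N).
- hatch_1_tab (a point): Middle of the yellow finger tab in the centre of barrel_1's hatch: 10 mm thick (along barrel y), 30 mm wide (along barrel x), 9 mm proud of the hatch plate; this point is 5 mm below its top, 58 mm from the barrel's axis. At barrel y = -33 mm shut, +29 mm open. Pinch it or push it along.
- barrel_2_mid (a point): Like barrel_1. A roll over one lower edge carries it 73 mm sideways (flange faces are 73 mm wide). The blue shell between the flanges is 100 mm across flats. Pushed with some 4 N square to the axis on the shell's upper side wall, clear of the hatch tab, it tips over its far lower edge if the push rises with the wall (a level push jams or skids); past 30 degrees it drops onto the next face by itself.
- barrel_2_opening (a point): Centre of the opening in barrel_2's hatch face, in the plane of the shell's outer face: at (0, -34, 50) mm in the barrel's frame, same axes. Hatch open, the hole is 50 mm (barrel x) by 59 mm (barrel y, from -64 to -5).
- hatch_2 (a joint): Steel sliding hatch of barrel_2, 50 x 68 x 3 mm on the outside of the shell: 0 = shut, 0.062 m = fully open; it opens towards the barrel's +y and stays where it is left (friction about 1 N).
- hatch_2_tab (a point): Middle of the yellow finger tab in the centre of barrel_2's hatch: 10 mm thick (along barrel y), 30 mm wide (along barrel x), 9 mm proud of the hatch plate; this point is 5 mm below its top, 58 mm from the barrel's axis. At barrel y = -33 mm shut, +29 mm open. Pinch it or push it along.
- barrel_3_mid (a point): Like barrel_1, and rolled in the way told for barrel_2. At the start the hatch of the one present is 60 or 120 degrees off upright, towards the robot or away from it.
- barrel_3_opening (a point): Centre of the opening in barrel_3's hatch face, in the plane of the shell's outer face: at (0, -34, 50) mm in the barrel's frame, same axes. Hatch open, the hole is 50 mm (barrel x) by 59 mm (barrel y, from -64 to -5).
- hatch_3 (a joint): Steel sliding hatch of barrel_3, 50 x 68 x 3 mm on the outside of the shell: 0 = shut, 0.062 m = fully open; it opens towards the barrel's +y and stays where it is left (friction about 1 N).
- hatch_3_tab (a point): Middle of the yellow finger tab in the centre of barrel_3's hatch: 10 mm thick (along barrel y), 30 mm wide (along barrel x), 9 mm proud of the hatch plate; this point is 5 mm below its top, 58 mm from the barrel's axis. At barrel y = -33 mm shut, +29 mm open. Pinch it or push it along.
- pan_grip (a point): Grip point on the black over-handle of the steel loading pan. x points to the pan's closed back (the open nose is at -x), z up. The handle bar, 12 mm wide (y), 16 mm high, runs along x from 30 mm ahead of (nose side) to 61 mm behind this point, which is near the balance point, 64 mm above the pan's underside. Cylinders slide out when the nose is tipped down some 20 degrees, surely at 40.
- pan_lip (a point): Middle of the pan's open front edge, on its floor: at (-65, 0, -61.5) mm in the frame of pan_grip.
- pan: The bright steel loading pan, 120 x 50 mm, walls 22 mm high on three sides, sheet 2.5 mm thick, 0.16 kg; origin in the middle of its underside, axes as for pan_grip.
- cylpeb_1_mid (a point): Centre of a white ceramic grinding cylinder, 26 mm diameter, 20 mm high (its axis = z), 35 g. Starts in the pan, if present.
- cylpeb_2_mid (a point): Centre of a white ceramic grinding cylinder, 26 mm diameter, 20 mm high (its axis = z), 35 g. Starts in the pan, if present.
- cylpeb_3_mid (a point): Centre of a white ceramic grinding cylinder, 26 mm diameter, 20 mm high (its axis = z), 35 g. Starts in the pan, if present.
- cylpeb_4_mid (a point): Centre of a white ceramic grinding cylinder, 26 mm diameter, 20 mm high (its axis = z), 35 g. A stray: starts standing on the bench, if present.
- cylpeb_5_mid (a point): Centre of a white ceramic grinding cylinder, 26 mm diameter, 20 mm high (its axis = z), 35 g. A stray: starts standing on the bench, if present.
- cylpeb_6_mid (a point): Centre of a white ceramic grinding cylinder, 26 mm diameter, 20 mm high (its axis = z), 35 g. A stray: starts standing on the bench, if present.
- reagent_bottle_2: Amber bottle with teal cap, 47 mm diameter, 80 mm high, standing behind the keyboard; bystander, origin under it. The fixed computer tower to the right of the work begins at y = -0.31 m (x from 0.39 to 0.81 m, 0.38 m high); the monitor screen stands at x = 0.79 m.
- marker_blue: White marker pen with blue cap, 136 mm, lying behind the keyboard; bystander, origin under its middle. The keyboard itself is fixed: x 0.46 to 0.60 m, y -0.04 to 0.40 m, 16 mm high.
- wrench_small: Small double open-end wrench, 115 mm, lying to the left; bystander, origin under its middle.
Mind the look-alikes: they are no part of the job. What is shaped like the pan but orange is not meant.

How it is judged:
By the outcome, as a careful person would: the job done as asked, in the order asked, and still so for the second after the job is handed in, with the robot touching nothing.
Of barrel_1, barrel_2, barrel_3 only 1 to 1 are there at a start; the rules pass over those that are not, and their reading is None.
Of cylpeb_1, cylpeb_2, cylpeb_3, cylpeb_4, cylpeb_5, cylpeb_6 only 4 to 6 are there at a start; the rules pass over those that are not, and their reading is None.
At some moment in a run one of cylpeb_1, cylpeb_2, cylpeb_3, cylpeb_4, cylpeb_5, cylpeb_6 may be knocked a few centimetres aside while the robot is not near it.
It also fails if it takes over 208 s, if anything falls off the work surface, if the arm or the gripper's body presses on something with over 40 N, if the wrist force passes 120 N, or if a joint passes its speed limit or range.

ROBOT

A 7-joint arm with a two-finger parallel gripper is mounted at the origin on a cart in front of the work surface, level with it; the furniture and walls round the work are solid. World frame = base frame: x ahead of the robot, y to its left, z up, the work surface at z = 0. Lengths are in m, angles in rad, forces in N, time in s.
With the tool pointing down it reaches from about 0.4 to 0.85 m from the base axis. Payload 4.5 kg.
Tool frame: the origin (TCP) lies midway between the tips of the shut fingers; the grasp point (between the pads) lies 19 mm behind it; z points along the fingers, y is the line along which they close (so a half turn about z gives the same grasp; the last joint's range is limited). The gripper opens to 88 mm and grips with 3 to 60 N. Pads are 18 mm wide; open, the fingers measure 123 mm over their backs; the gripper's body (75 mm by 187 mm) begins 45 mm behind the grasp point.
Start: joints at [1.267, 0.689, -0.195, 1.565, 0.157, 0.902, -0.215], TCP at [0.207, -0.59, 0.239] pointing down, gripper open.
Joint ranges: [-3.01, 3.01], [-0.46, 2.08], [-1.47, 1.51], [0.13, 2.56], [-1, 4.14], [0.04, 2.09], [-2.66, 2.66]. Speed limits (rad/s): [2.57, 2.57, 3.14, 3.14, 3.14, 3.14, 3.14].

INTERFACE

Orientations are given as a unit quaternion [x, y, z, w].
In Python, from plant import r, eyes, finish_job gives the robot as it stands. The module is installed in compiled form; this text tells all that it offers.
- The arm moves only by the tool move_arm, never from a script. Its argument "motion" is a list of rows, each a list of 7 numbers: the shift along the tool's x, y, z in mm, then the turn, a rotation vector about the tool's x, y, z in degrees, then the closure, from 0 (fully open) to 1 (shut). A call has 1 to 5 rows; each row is the pose to reach, as a shift and turn from the pose commanded when the call began, along the tool's axes at that moment; what a row does not reach only later rows make up. A row lasts 1/8 s, in which the tool goes at most 62.5 mm and 10.7 degrees, less where a joint would pass 70% of its speed; a pose out of reach is approached as far as the arm can. A call with a gripper value outside its range is refused whole. The fingers move at their own pace and stop on an object; "newtons" is the grip in N (left out, the last holds). Time passes only in rows, so rows that repeat a pose let the fingers close. It gives the time, the measured TCP pose, the force, the opening and the grip force at its end, in the units of the state.
- r.get_state(): the state, without advancing time (a new reading comes with each control period).
- eyes.snapshot(name): name is "scene" or "side" or "wrist"; returns a dict with "frame" (400x640x3 uint8, red, green, blue), "z_map" (400x640 float32, m along the optical axis (not along the pixel's ray), 0 where there is no reading), "intrinsics" (3x3 intrinsics, pixels), "dist" ([k1, k2, p1, p2, k3] as OpenCV has them; the pictures are not rectified), "world_to_cam" (4x4, takes a point from world to camera coordinates). Camera axes: x right, y down, z forward; pixel columns grow to the right and rows downward; lengths in m; the calibration is good to about 2 mm. A picture is of the moment at which its call begins.
- finish_job(): hands the job in; it is judged then, once.
The state is a dict: "clock": time; "q": joint angles; "qd": joint speeds; "joint_torque": joint torques, N m; "tool_pos": TCP position; "eef_rot": TCP orientation; "contact_force": force on the tool from outside, world axes, zero at the start; "moment": the same for the moment, N m; "opening": opening from 0.0 (shut) to 1.0 (fully open); "finger_force": force on a finger pad.
Only numpy, scipy, OpenCV 4.12 (cv2) and the standard library are available. Lean on these libraries where they do the work, as an engineer would, in place of code of your own. Each camera call takes 0.05 s, during which the arm holds its last target. There are 200 camera calls.

## Working session

There is one attempt and no reset: what is moved stays moved. The work goes in short steps, Python scripts to look and compute and a tool call to move; the robot and the scene stay as the last step left them, time stands still between calls to the robot, and variables do not carry over. Pictures are saved under pics/ and viewed, at most 18 in all, crops included, and the job is handed in when it is done.

Besides the shell and the picture viewer there is one more tool, called by a JSON object that holds its "fn" and its "kwargs". move_arm: Moves the arm, as the interface text tells. Its arguments: {"type":"object","properties":{"motion":{"type":"array","items":{"type":"array","items":{"type":"number"}}},"newtons":{"type":"number"}},"required":["motion"]}

```bash
mkdir -p pics; cat > h.py <<'E'
import numpy as np, cv2
from scipy.spatial.transform import Rotation as R
from plant import r, eyes, finish_job
def snap(n,save=None):
    s=eyes.snapshot(n)
    if save: cv2.imwrite(f'pics/{save}.png',s['frame'][:,:,::-1])
    return s
def cloud(s):
    "world xyz for each pixel from z_map"
    h,w=s['z_map'].shape
    uv=np.stack(np.meshgrid(np.arange(w),np.arange(h)),-1).reshape(-1,1,2).astype(np.float32)
    n=cv2.undistortPoints(uv,s['intrinsics'],np.array(s['dist'])).reshape(h,w,2)
    z=s['z_map'][...,None]
    p=np.concatenate([n*z,z],-1)
    T=np.linalg.inv(s['world_to_cam'])
    P=p@T[:3,:3].T+T[:3,3]
    P[s['z_map']==0]=np.nan
    return P
def ray(s,u,v,z0):
    n=cv2.undistortPoints(np.array([[[u,v]]],np.float32),s['intrinsics'],np.array(s['dist'])).ravel()
    T=np.linalg.inv(s['world_to_cam']); d=T[:3,:3]@np.array([n[0],n[1],1]); o=T[:3,3]
    return o+d*(z0-o[2])/d[2]
def st():
    s=r.get_state(); print('t',round(s['clock'],2),'pos',np.round(s['tool_pos'],4),'R',np.round(R.from_quat(s['eef_rot']).as_matrix().ravel(),3),'F',np.round(s['contact_force'],1),'op',round(s['opening'],3),'ff',s['finger_force'],'q',np.round(s['q'],2)); return s
def togo(p,Rm=None):
    "shift in tool mm and rotvec deg to reach world TCP p, rotation Rm"
    s=r.get_state(); R0=R.from_quat(s['eef_rot']).as_matrix()
    d=R0.T@(np.array(p)-s['tool_pos'])*1000
    rv=np.zeros(3) if Rm is None else R.from_matrix(R0.T@Rm).as_rotvec(degrees=True)
    print('go',np.round(d,1),np.round(rv,1))
E
python3 - <<'E'
from h import *
st()
for n in('scene','side'):
    s=snap(n,n+'0'); T=np.linalg.inv(s['world_to_cam']); print(n,np.round(T,3).tolist(),s['intrinsics'][0,0])
E
```

```text
t 0.0 pos [ 0.2069 -0.5891  0.2379] R [ 0.943  0.331 -0.001  0.331 -0.943  0.002 -0.    -0.002 -1.   ] F [-0.5  0.7  0.2] op 0.997 ff 0.0 q [ 1.27  0.69 -0.19  1.57  0.16  0.9  -0.22]
scene [[-0.607, -0.382, 0.697, -0.453], [-0.794, 0.269, -0.545, 1.03], [0.021, -0.884, -0.467, 0.744], [0.0, 0.0, 0.0, 1.0]] 397.8272822594138
side [[-0.671, 0.59, -0.448, 1.073], [0.741, 0.539, -0.4, 0.77], [0.005, -0.601, -0.799, 1.06], [0.0, 0.0, 0.0, 1.0]] 403.3902546974828
```

View pics/scene0.png

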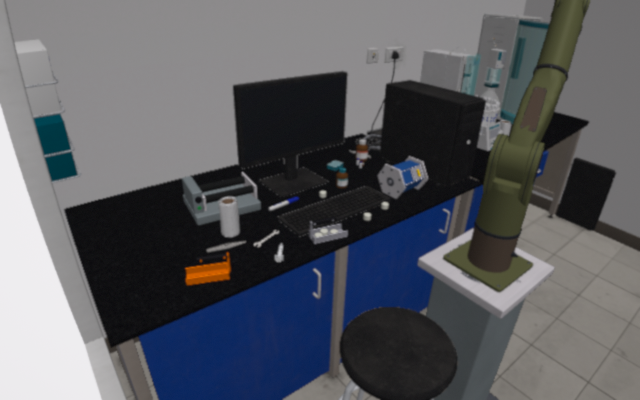

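View pics/side0.png

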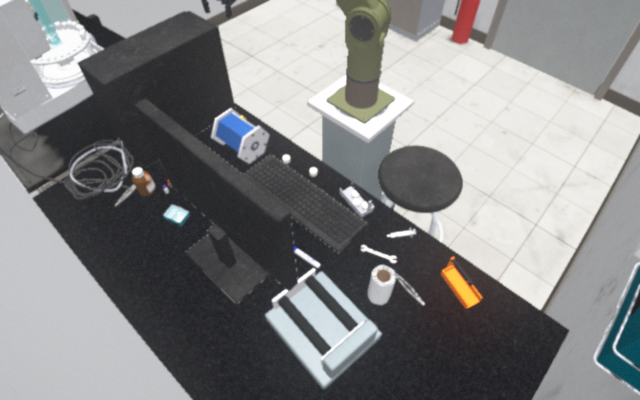

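Scene: blue barrel around px (403,177) with a yellow tab seen edge-on in the side view near (240,118); steel pan at (327,232) with white cylinders; strays at (367,216), (385,206) and perhaps (323,194). I measure these next.

```bash
python3 - <<'E'
from h import *
for n in('scene','side'):
    s=snap(n); P=cloud(s); f=s['frame']; hsv=cv2.cvtColor(f,cv2.COLOR_RGB2HSV)
    np.savez(f'{n}0.npz',**s)
    ok=(P[...,0]>0.3)&(P[...,0]<0.8)&(P[...,1]>-0.31)&(P[...,1]<0.5)&(P[...,2]>0.004)&(P[...,2]<0.2)
    def comps(name,m,amin=12):
        k,l,stt,c=cv2.connectedComponentsWithStats((m&ok).astype(np.uint8))
        for i in range(1,k):
            if stt[i,4]>=amin:
                q=P[l==i]; print(n,name,c[i].round(0),stt[i,4],'med',np.round(np.nanmedian(q,0),3),'min',np.round(np.nanpercentile(q,3,axis=0),3),'max',np.round(np.nanpercentile(q,97,axis=0),3))
    H,S,V=hsv[...,0],hsv[...,1],hsv[...,2]
    comps('blue',(H>100)&(H<130)&(S>130)&(V>60))
    comps('yellow',(H>18)&(H<35)&(S>120)&(V>90),4)
    comps('white',(S<50)&(V>150))
for n,(u,v,w,h),k in (('scene',(300,140,140,110),5),('side',(200,95,190,130),4)):
    im=np.load(f'{n}0.npz')['frame'][v:v+h,u:u+w,::-1]
    cv2.imwrite(f'pics/{n}c.png',cv2.resize(im,None,fx=k,fy=k,interpolation=cv2.INTER_CUBIC))
E
```

```text
scene blue [405. 165.] 124 med [ 0.505 -0.153  0.113] min [ 0.48  -0.201  0.11 ] max [ 0.531 -0.108  0.116]
scene blue [407. 176.] 86 med [ 0.461 -0.12   0.086] min [ 0.449 -0.14   0.067] max [ 0.473 -0.101  0.105]
scene blue [412. 185.] 35 med [ 0.465 -0.164  0.034] min [ 0.456 -0.195  0.02 ] max [ 0.472 -0.126  0.046]
scene blue [293. 199.] 39 med [0.676 0.281 0.013] min [0.671 0.257 0.005] max [0.683 0.301 0.017]
scene yellow [418. 172.] 16 med [ 0.454 -0.176  0.092] min [ 0.443 -0.183  0.081] max [ 0.459 -0.172  0.103]
scene white [323. 192.] 15 med [0.647 0.16  0.019] min [0.637 0.146 0.014] max [0.655 0.166 0.023]
scene white [278. 205.] 44 med [0.672 0.351 0.013] min [0.664 0.31  0.008] max [0.678 0.385 0.017]
scene white [385. 204.] 16 med [0.436 0.022 0.018] min [0.427 0.009 0.017] max [0.447 0.029 0.021]
scene white [367. 215.] 19 med [0.417 0.133 0.018] min [0.406 0.124 0.014] max [0.426 0.141 0.021]
scene white [321. 233.] 61 med [0.415 0.344 0.022] min [0.401 0.319 0.016] max [0.431 0.368 0.024]
scene white [334. 231.] 29 med [0.399 0.303 0.021] min [0.387 0.291 0.019] m
[... 434 characters left out ...]
67  0.124]
side white [286. 158.] 52 med [0.441 0.021 0.019] min [0.428 0.01  0.005] max [0.45  0.031 0.023]
side white [313. 171.] 55 med [0.422 0.133 0.019] min [0.409 0.12  0.008] max [0.43  0.142 0.024]
side white [358. 201.] 332 med [0.422 0.33  0.021] min [0.395 0.262 0.004] max [0.446 0.379 0.063]
side white [394. 234.] 45 med [0.438 0.489 0.015] min [0.421 0.476 0.008] max [0.45  0.498 0.019]
side white [368. 250.] 27 med [0.528 0.458 0.006] min [0.521 0.448 0.004] max [0.54  0.48  0.008]
side white [307. 258.] 138 med [0.677 0.348 0.014] min [0.668 0.307 0.007] max [0.684 0.388 0.018]
side white [313. 293.] 1050 med [0.764 0.446 0.041] min [0.696 0.41  0.037] max [0.798 0.496 0.093]
```

View pics/scenec.png

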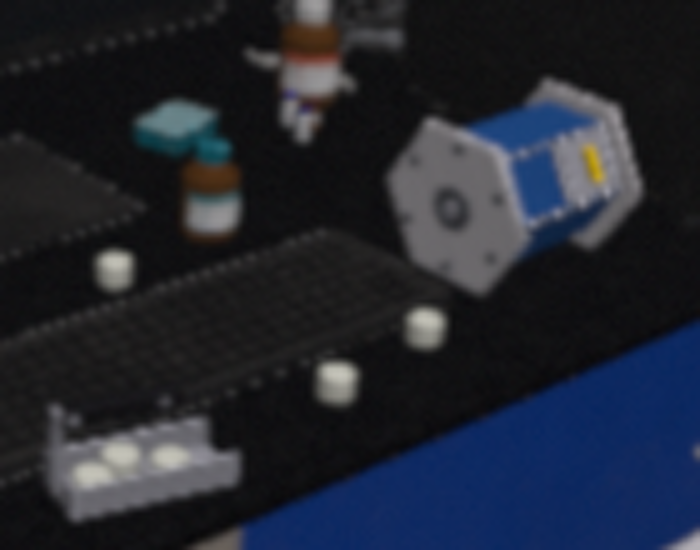

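View pics/sidec.png

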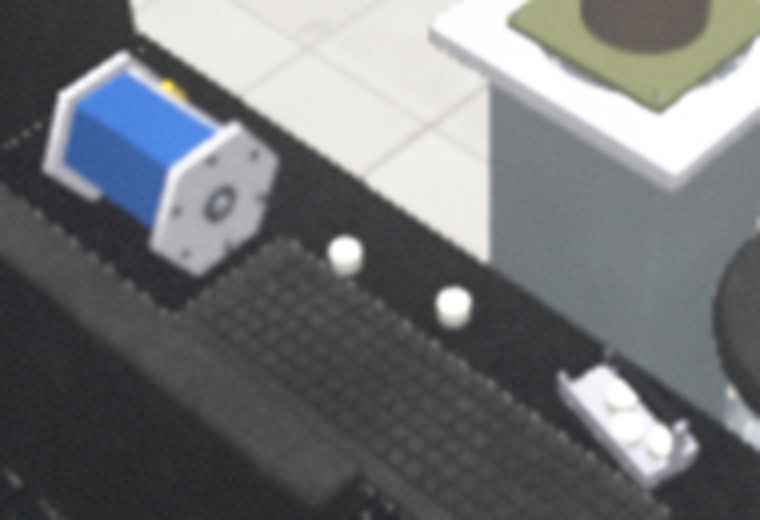

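The scene crop shows the hatch shut, facing the robot and up (60° off), with the tab at the tower end, so barrel +y ≈ world +y. There are three cylinders in the pan and three strays. Next I measure the barrel's yaw, the pan direction and the free space.

```bash
python3 - <<'E'
from h import *
A={n:dict(np.load(n+'0.npz')) for n in('scene','side')}
C={n:cloud(A[n]) for n in A}
# barrel: blue top + flange
P=C['side']; f=A['side']['frame']; hsv=cv2.cvtColor(f,cv2.COLOR_RGB2HSV); H,S,V=[hsv[...,i] for i in range(3)]
bl=(H>100)&(H<130)&(S>130)&(P[...,2]>.107)&(P[...,2]<.12)&(P[...,1]>-.3)&(P[...,1]<0)
q=P[bl]; print('top rect',cv2.minAreaRect((q[:,:2]*1000).astype(np.float32)),q[:,2].mean())
fl=(S<50)&(V>90)&(P[...,1]>-.085)&(P[...,1]<-.055)&(P[...,0]>.42)&(P[...,0]<.6)&(P[...,2]>.02)
q=P[fl]; c=np.polyfit(q[:,0],q[:,1],1); print('flange slope dy/dx',c,'deg',np.degrees(np.arctan(c[0])),'x range',np.percentile(q[:,0],[1,99]),'y at .505',np.polyval(c,.505),'zmax',np.percentile(q[:,2],99))
# blue side wall in scene: rows of constant x
P2=C['scene'];h2=cv2.cvtColor(A['scene']['frame'],cv2.COLOR_RGB2HSV)
# bench edge + height map
Q=np.concatenate([P.reshape(-1,3),P2.reshape(-1,3)]); Q=Q[~np.isnan(Q).any(1)]
b=Q[(abs(Q[:,2])<.012)]
for y in(-.2,-.1,0,.1,.3,.4): 
    e=b[abs(b[:,1]-y)<.01,0]; print('edge y',y,np.percentile(e,1).round(3) if len(e) else None,end=' ')
print()
G=np.full((13,16),np.nan)
for i in range(13):
    for j in range(16):
        m=(Q[:,0]>.3+.04*i)&(Q[:,0]<.34+.04*i)&(Q[:,1]>-.34+.04*j)&(Q[:,1]<-.30+.04*j)&(Q[:,2]>-.02)&(Q[:,2]<.5)
        if m.sum(): G[i,j]=np.percentile(Q[m,2],98)*1000
print('cols y from',-.34,'rows x from .3');print(np.nan_to_num(G,nan=-99).astype(int))
for n in A:
    h=cv2.cvtColor(A[n]['frame'],cv2.COLOR_RGB2HSV);X=C[n]
    m=(h[...,0]<18)&(h[...,1]>100)&(h[...,2]>40)&(X[...,1]>-.3)&(X[...,1]<.4)&(X[...,0]>.5)&(X[...,2]>.01)
    k,l,s_,c=cv2.connectedComponentsWithStats(m.astype(np.uint8))
    for i in range(1,k):
        if s_[i,4]>8: print(n,'amber',c[i].round(),np.nanmedian(X[l==i],0).round(3),s_[i,4])
im=A['side']['frame'][175:230,330:400,::-1]; im2=A['scene']['frame'][210:255,295:365,::-1]
cv2.imwrite('pics/pan0.png',np.vstack([cv2.resize(im,(700,330),interpolation=2),cv2.resize(im2,(700,270),interpolation=2)]))
# steel pan high points
for n in A:
    X=C[n]; m=(X[...,1]>.24)&(X[...,1]<.4)&(X[...,0]>.36)&(X[...,0]<.46)&(X[...,2]>.035)&(X[...,2]<.1)
    print(n,'pan high pts',X[m].round(3).tolist()[:40:2])
E
```

```text
top rect ((505.7564697265625, -151.84072875976562), (59.727943420410156, 118.41641235351562), 2.134308338165283) 0.11214002663537923
flange slope dy/dx [ 0.01413552 -0.07803949] deg 0.8098519559483257 x range [0.43841245 0.5696604 ] y at .505 -0.07090105217759245 zmax 0.1268170846275641
edge y -0.2 0.354 edge y -0.1 -0.145 edge y 0 -0.146 edge y 0.1 -0.144 edge y 0.3 0.354 edge y 0.4 0.356 
cols y from -0.34 rows x from .3
[[-99 -99 -99 -99 -99 -99 -99 -99 -99 -99 -99 -99 -99 -99 -99 -99]
 [  4   2   2   3   2   1   4   3   3   4   4   3   4   3   3  24]
 [367   7   2   1   2   3   4   4   4   4   4  22  15   4   7  72]
 [371   1  91 104 103  87 104   5  21  21  13  23  16   8  22  23]
 [371   2 124 126 116 115 125  22  27  27  26  25  26  26  26  27]
 [370   1 122 127 115 115 125  21  28  27  27  26  26  26  27  27]
 [371   3   2 116  95  93 114  20  26  26  26  26  26  26  26  27]
 [371   2   2   3   3   2   4  20  22  20  21  21  21  20  20  19]
 [372 214 -99 -99   1   3   2   2  17  58   2   2  21   2   3   3]
 [372 -99   1   2   3   1   3   3  56  80   2   2   6   2  11  19]
 [3
[... 585 characters left out ...]
], [0.415, 0.341, 0.073], [0.415, 0.333, 0.07], [0.412, 0.327, 0.07], [0.406, 0.323, 0.072], [0.406, 0.315, 0.069], [0.403, 0.309, 0.068], [0.404, 0.3, 0.065], [0.4, 0.294, 0.064], [0.423, 0.359, 0.072], [0.419, 0.354, 0.073]]
side pan high pts [[0.406, 0.291, 0.069], [0.405, 0.298, 0.074], [0.409, 0.297, 0.072], [0.404, 0.301, 0.071], [0.41, 0.298, 0.07], [0.407, 0.304, 0.071], [0.411, 0.295, 0.062], [0.411, 0.303, 0.069], [0.409, 0.309, 0.072], [0.416, 0.303, 0.068], [0.414, 0.309, 0.072], [0.41, 0.314, 0.073], [0.414, 0.302, 0.061], [0.414, 0.31, 0.068], [0.412, 0.316, 0.071], [0.408, 0.321, 0.071], [0.417, 0.312, 0.068], [0.415, 0.319, 0.071], [0.411, 0.323, 0.07], [0.415, 0.311, 0.059]]
```

View pics/pan0.png

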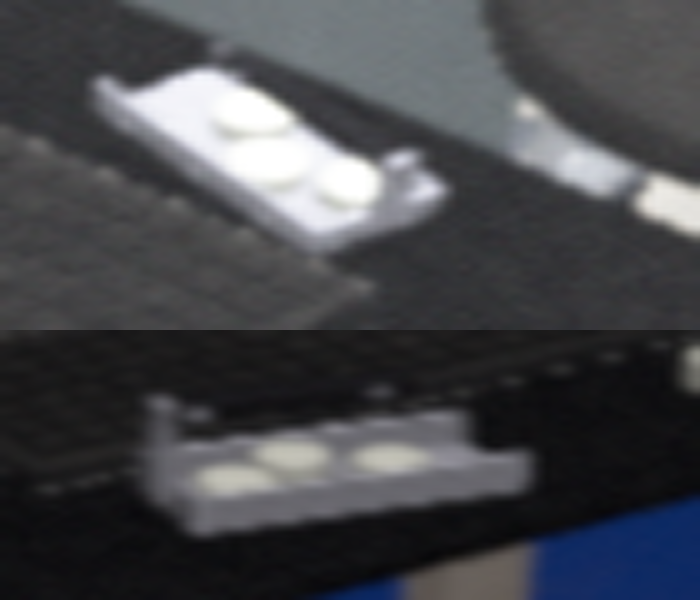

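The side view shows the pan's closed back at +y and its nose towards the barrel, with the handle at about 12° yaw. The barrel centre is about (0.505, -0.146), yaw about 1°. Now I go in front of the barrel with open fingers, so the tab sits between them.

{"fn": "move_arm", "kwargs": {"motion": [[40,-47,4,0,0,4,0.03],[81,-94,8,0,0,8,0.03],[121,-141,12,0,0,12,0.03],[162,-188,16,0,0,16,0.03],[202,-235,20,0,0,18.5,0.03]]}}

```text
clock: 0.82
tool_pos: [0.3206, -0.2993, 0.2188]
eef_rot: [1.0, 0.007, 0.0, 0.0]
contact_force: [1.6, 0.2, -0.1]
opening: 0.968
finger_force: 0.0
```

{"fn": "move_arm", "kwargs": {"motion": [[30,-51,0,0,0,0,0.03],[60,-102,0,0,0,0,0.03],[100,-154,10,0,0,0,0.03],[100,-154,10,0,0,0,0.03]]}}

```text
clock: 1.32
tool_pos: [0.4206, -0.1407, 0.2084]
eef_rot: [1.0, 0.013, 0.001, -0.001]
contact_force: [-0.9, -1.6, -0.4]
opening: 0.966
finger_force: 0.0
```

```bash
python3 - <<'E'
from h import *
st(); R0=np.array([[1,0,0],[0,-1,0],[0,0,-1.]]); Rz=R.from_euler('z',.8,degrees=True).as_matrix()
togo([.44,-.146,.085],Rz@R0)
snap('wrist','w1')
E
```

```text
t 1.32 pos [ 0.4206 -0.1407  0.2084] R [ 1.     0.025  0.002  0.025 -1.     0.002  0.002 -0.002 -1.   ] F [-0.9 -1.6 -0.4] op 0.966 ff 0.0 q [ 0.24  0.51 -0.03  2.13  0.02  0.5  -1.35]
go [ 19.    6.  123.4] [-0.1 -0.1  0.6]
```

View pics/w1.png

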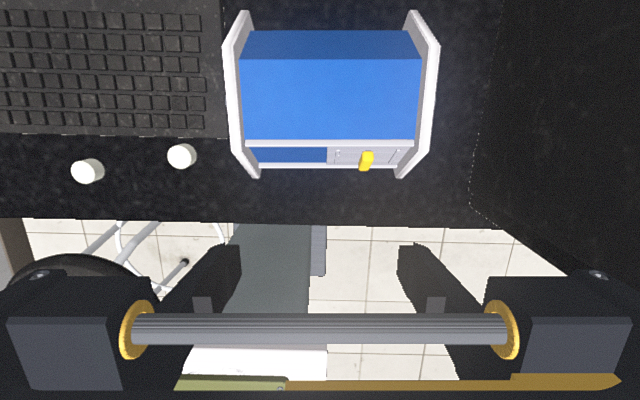

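The wrist view shows the barrel square to the tool, with flanges at px 225–438 and the yellow tab at (367,160). I check its axis position once more from this view.

```bash
python3 - <<'E'
from h import *
s=snap('wrist'); X=cloud(s); h=cv2.cvtColor(s['frame'],cv2.COLOR_RGB2HSV)
m=(h[...,0]>100)&(h[...,0]<130)&(h[...,1]>130)&(X[...,2]>.108)&(X[...,2]<.119)
q=X[m]; print('top blue',np.percentile(q,[1,50,99],axis=0).round(4).tolist(),m.sum())
m=(h[...,1]<50)&(h[...,2]>120)&(X[...,2]>.122)&(X[...,2]<.132)
q=X[m]; 
for sgn in(-1,1):
    g=q[(q[:,1]+.146)*sgn>0]; print('flange',np.percentile(g,[2,50,98],axis=0).round(4).tolist())
m=(h[...,0]>18)&(h[...,0]<35)&(h[...,1]>150)&(X[...,2]>.05)
print('tab',np.nanmedian(X[m],0))
E
```

```text
top blue [[0.4738, -0.2108, 0.1091], [0.5045, -0.1454, 0.1113], [0.5321, -0.0799, 0.1129]] 14509
flange [[0.4676, -0.2203, 0.1224], [0.5066, -0.2157, 0.1241], [0.5394, -0.2117, 0.1257]]
flange [[0.4646, -0.0787, 0.1223], [0.5027, -0.0747, 0.1241], [0.5357, -0.0701, 0.1256]]
tab [ 0.43735734 -0.19044894  0.29588954]
```

{"fn": "move_arm", "kwargs": {"motion": [[0,5,50,0,0,0,0.03],[0,5,90,0,0,0,0.03],[5,5,123,0,0,0,0.03],[19,5,123,0,0,0,0.03]]}}

```text
clock: 1.92
tool_pos: [0.4334, -0.1523, 0.0837]
eef_rot: [1.0, 0.005, -0.003, -0.0]
contact_force: [0.4, -0.4, 0.7]
opening: 0.965
finger_force: 0.0
```

{"fn": "move_arm", "kwargs": {"motion": [[10,0,0,0,0,0,0.03],[19,0,-8,0,0,0,0.03],[28,0,-16,0,0,0,0.03],[39,0,-22,0,0,0,0.03],[49,0,-28,0,0,0,0.03]]}}

```text
clock: 2.55
tool_pos: [0.4852, -0.1508, 0.1146]
eef_rot: [1.0, 0.006, -0.0, 0.0]
contact_force: [-0.6, -0.3, -0.4]
opening: 0.973
finger_force: 0.2
```

```bash
python3 - <<'E'
from h import *
st(); snap('side'); s=snap('wrist','w2')
E
```

```text
t 2.55 pos [ 0.4852 -0.1508  0.1146] R [ 1.     0.013 -0.     0.013 -1.    -0.001 -0.     0.001 -1.   ] F [-0.6 -0.3 -0.4] op 0.973 ff 0.19697942363563925 q [ 0.22  0.74 -0.01  2.03  0.02  0.37 -1.37]
```

View pics/w2.png

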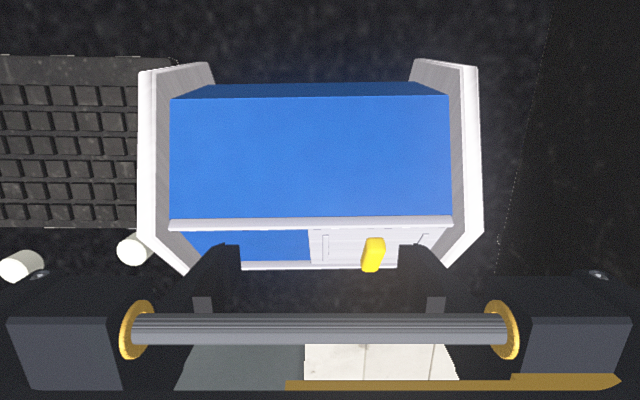

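```bash
cat >> h.py <<'E'
def planes(names=('scene','side','wrist')):
    "fit planes to blue shell regions"
    for n in names:
        s=snap(n); X=cloud(s); h=cv2.cvtColor(s['frame'],cv2.COLOR_RGB2HSV)
        m=(h[...,0]>100)&(h[...,0]<130)&(h[...,1]>130)&(X[...,1]>-.25)&(X[...,1]<-.03)&(X[...,0]>.33)&(X[...,0]<.8)&(X[...,2]>.01)&(X[...,2]<.16)
        q=X[m]; rng=np.random.default_rng(0)
        for _ in range(3):
            if len(q)<40: break
            best=None
            for i in range(200):
                a=q[rng.choice(len(q),3,False)]; nn=np.cross(a[1]-a[0],a[2]-a[0]); L=np.linalg.norm(nn)
                if L<1e-4: continue
                nn/=L; inl=abs((q-a[0])@nn)<.003
                if best is None or inl.sum()>best.sum(): best=inl
            c=q[best].mean(0); nn=np.linalg.svd(q[best]-c)[2][2]; nn*=np.sign(nn[2])
            print(n,best.sum(),'c',c.round(3),'n',nn.round(3),'tilt about y deg',np.degrees(np.arctan2(nn[0],nn[2])).round(1),'axis est xz',(c-.05*nn).round(3)[[0,2]])
            q=q[~best]
E
python3 - <<'E'
from h import *
planes()
E
```

```text
scene 131 c [ 0.48  -0.155  0.059] n [0.982 0.035 0.184] tilt about y deg 79.4 axis est xz [0.431 0.05 ]
scene 36 c [ 0.489 -0.119  0.102] n [-0.693  0.077  0.717] tilt about y deg -44.0 axis est xz [0.523 0.067]
side 373 c [ 0.544 -0.15   0.117] n [0.338 0.015 0.941] tilt about y deg 19.8 axis est xz [0.527 0.07 ]
side 227 c [ 0.574 -0.15   0.08 ] n [0.983 0.029 0.181] tilt about y deg 79.6 axis est xz [0.525 0.071]
side 42 c [ 0.543 -0.143  0.121] n [0.33  0.009 0.944] tilt about y deg 19.3 axis est xz [0.527 0.074]Traceback (most recent call last):
  File "<stdin>", line 2, in <module>
  File "h.py", line 45, in planes
    c=q[best].mean(0); nn=np.linalg.svd(q[best]-c)[2][2]; nn*=np.sign(nn[2])
                          ~~~~~~~~~~~~~^^^^^^^^^^^
    u, s, vh = gufunc(a, signature=signature)
               ~~~~~~^^^^^^^^^^^^^^^^^^^^^^^^
numpy._core._exceptions._ArrayMemoryError: Unable to allocate 9.02 GiB for an array with shape (34794, 34794) and data type float64
```

The barrel has tipped 20° as planned, so I go on past 30°.

{"fn": "move_arm", "kwargs": {"motion": [[11,0,-4,0,0,0,0.03],[22,0,-7,0,0,0,0.03],[33,0,-10,0,0,0,0.03],[44,0,-12,0,0,0,0.03]]}}

```text
clock: 3.3
tool_pos: [0.531, -0.1484, 0.1259]
eef_rot: [1.0, 0.008, 0.0, -0.0]
contact_force: [1.0, 0.4, -0.1]
opening: 0.975
finger_force: 0.0
```

{"fn": "move_arm", "kwargs": {"motion": [[6,0,-10,0,0,0,0.03],[6,0,-50,0,0,0,0.03],[6,0,-110,0,0,0,0.03],[6,0,-110,0,0,0,0.03]]}}

```text
clock: 3.8
tool_pos: [0.5387, -0.1495, 0.2405]
eef_rot: [1.0, 0.007, 0.005, 0.001]
contact_force: [0.5, -0.4, -0.8]
opening: 0.968
finger_force: 0.0
```

```bash
sed -i 's/np.linalg.svd(q\[best\]-c)\[2\]/np.linalg.svd(q[best]-c,full_matrices=False)[2]/' h.py; python3 - <<'E'
from h import *
st(); planes(('side','wrist')); s=snap('wrist','w3'); X=cloud(s); h=cv2.cvtColor(s['frame'],cv2.COLOR_RGB2HSV)
m=(h[...,0]>18)&(h[...,0]<35)&(h[...,1]>150)&(X[...,2]>.05)&(X[...,2]<.14)
print('tab',np.percentile(X[m],[3,50,97],axis=0).round(4))
m=(h[...,1]<50)&(h[...,2]>120)&(X[...,2]>.122)&(X[...,2]<.132)
q=X[m]
for sgn in(-1,1):
    g=q[(q[:,1]+.146)*sgn>.05]; print('flange',np.percentile(g,[2,50,98],axis=0).round(4).tolist())
E
```

```text
t 3.8 pos [ 0.5387 -0.1495  0.2405] R [ 1.     0.015  0.01   0.015 -1.    -0.002  0.01   0.002 -1.   ] F [ 0.5 -0.4 -0.8] op 0.968 ff 0.0 q [ 0.19  0.59 -0.01  1.78  0.01  0.76 -1.37]
side 200 c [ 0.611 -0.147  0.097] n [0.884 0.029 0.466] tilt about y deg 62.2 axis est xz [0.567 0.074]
side 112 c [ 0.569 -0.117  0.113] n [-0.013 -0.029  0.999] tilt about y deg -0.8 axis est xz [0.57  0.063]
wrist 4364 c [ 0.578 -0.109  0.112] n [ 0.036 -0.     0.999] tilt about y deg 2.0 axis est xz [0.576 0.062]
wrist 3060 c [ 0.621 -0.131  0.083] n [0.874 0.024 0.485] tilt about y deg 61.0 axis est xz [0.577 0.058]
wrist 1354 c [ 0.532 -0.133  0.086] n [-0.857 -0.024  0.515] tilt about y deg -59.0 axis est xz [0.574 0.06 ]
tab [[ 0.5609 -0.1791  0.1224]
 [ 0.5797 -0.1765  0.1233]
 [ 0.5881 -0.1707  0.1248]]
flange [[0.5403, -0.2183, 0.1224], [0.5788, -0.2137, 0.1245], [0.6119, -0.2096, 0.126]]
flange [[0.5362, -0.0767, 0.1224], [0.5749, -0.0727, 0.1244], [0.6082, -0.0682, 0.1259]]
```

View pics/w3.png

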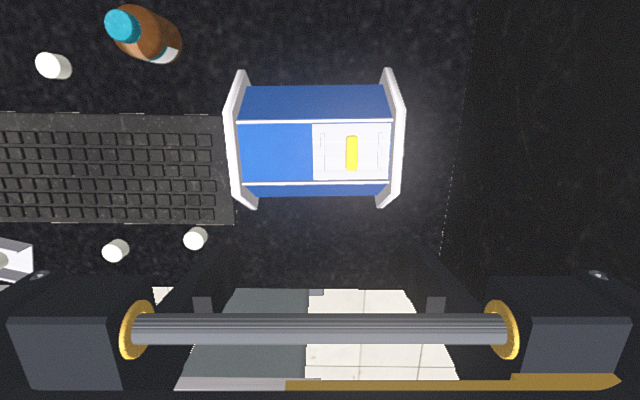

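The hatch is on top and shut, with the tab at px (352,153); barrel centre about (0.577, -0.144). I go above the tab with the fingers partly closed, settle and check.

{"fn": "move_arm", "kwargs": {"motion": [[19,14,30,0,0,0,0.73],[37,27,60,0,0,0,0.73],[37,27,90,0,0,0,0.73],[37,27,95,0,0,0,0.73],[37,27,95,0,0,0,0.73]]}}

```text
clock: 4.58
tool_pos: [0.5725, -0.1749, 0.1403]
eef_rot: [1.0, 0.008, -0.001, -0.0]
contact_force: [0.4, 0.8, 0.2]
opening: 0.425
finger_force: 0.0
```

{"fn": "move_arm", "kwargs": {"motion": [[0,0,0,0,0,0,0.73],[0,0,0,0,0,0,0.73]]}}

```text
clock: 4.82
tool_pos: [0.5736, -0.1753, 0.1418]
eef_rot: [1.0, 0.008, 0.001, 0.0]
contact_force: [0.1, -0.2, 0.0]
opening: 0.27
finger_force: 0.0
```

```bash
python3 - <<'E'
from h import *
st(); togo([.5775,-.176,.119])
E
```

```text
t 4.83 pos [ 0.5736 -0.1753  0.1418] R [ 1.     0.015  0.002  0.015 -1.    -0.001  0.002  0.001 -1.   ] F [ 0.1 -0.2  0. ] op 0.27 ff 0.0 q [ 0.23  0.78 -0.01  1.74  0.01  0.62 -1.35]
go [ 3.9  0.7 22.8] [0. 0. 0.]
```

{"fn": "move_arm", "kwargs": {"motion": [[4,1,12,0,0,0,0.73],[4,1,22,0,0,0,0.73],[4,1,22,0,0,0,1],[4,1,22,0,0,0,1],[4,1,22,0,0,0,1]], "newtons": 12}}

```text
clock: 5.45
tool_pos: [0.5763, -0.176, 0.1183]
eef_rot: [1.0, 0.007, -0.001, -0.0]
contact_force: [-0.7, -0.4, -4.0]
opening: 0.111
finger_force: 12.0
```

{"fn": "move_arm", "kwargs": {"motion": [[0,-10,0,0,0,0,1],[0,-22,0,0,0,0,1],[-1,-36,0,0,0,0,1],[-1,-50,0,0,0,0,1],[-1,-62,0,0,0,0,1]]}}

```text
clock: 6.08
tool_pos: [0.5751, -0.1122, 0.1186]
eef_rot: [1.0, 0.008, -0.0, -0.0]
contact_force: [0.8, -1.2, -5.8]
opening: 0.114
finger_force: 12.0
```

{"fn": "move_arm", "kwargs": {"motion": [[0,-2,0,0,0,0,1],[0,-2,0,0,0,0,1]]}}

```text
clock: 6.32
tool_pos: [0.5751, -0.1122, 0.1186]
eef_rot: [1.0, 0.008, -0.0, 0.0]
contact_force: [-0.1, -0.9, -5.4]
opening: 0.111
finger_force: 12.0
```

The hatch is open. I release, lift and go above the pan, turning so that tool x points along the nose.

{"fn": "move_arm", "kwargs": {"motion": [[0,0,0,0,0,0,0.75],[0,0,0,0,0,0,0.75],[0,0,-40,0,0,0,0.73],[0,0,-90,0,0,0,0.5],[0,0,-135,0,0,0,0.3]]}}

```text
clock: 6.95
tool_pos: [0.5754, -0.1126, 0.2559]
eef_rot: [1.0, 0.007, 0.001, 0.0]
contact_force: [0.6, 0.6, 0.4]
opening: 0.47
finger_force: 0.0
```

{"fn": "move_arm", "kwargs": {"motion": [[-15,-49,0,0,0,10,0.2],[-30,-98,0,0,0,20,0.2],[-45,-148,0,0,0,30,0.2],[-60,-197,0,0,0,40,0.2],[-74,-246,0,0,0,50,0.2]]}}

```text
clock: 7.58
tool_pos: [0.4972, 0.1341, 0.2543]
eef_rot: [0.908, -0.419, 0.001, -0.001]
contact_force: [0.9, 0.7, -0.1]
opening: 0.801
finger_force: 0.0
```

{"fn": "move_arm", "kwargs": {"motion": [[-48,-20,0,0,0,10,0.2],[-95,-39,0,0,0,20,0.2],[-142,-59,0,0,0,30,0.2],[-190,-79,0,0,0,40,0.2],[-237,-98,0,0,0,52,0.2]]}}

```text
clock: 8.2
tool_pos: [0.4072, 0.2747, 0.2736]
eef_rot: [-0.707, 0.707, 0.008, -0.016]
contact_force: [0.5, -33.7, 72.2]
opening: 0.803
finger_force: 0.0
```

{"fn": "move_arm", "kwargs": {"motion": [[0,0,0,0,0,0,0.2],[0,0,0,0,0,0,0.2]]}}

```text
clock: 8.45
tool_pos: [0.4097, 0.2714, 0.2753]
eef_rot: [-0.704, 0.71, 0.008, -0.014]
contact_force: [0.7, 0.3, 0.9]
opening: 0.8
finger_force: 0.0
```

```bash
python3 - <<'E'
from h import *
st(); s=snap('wrist','w4'); np.savez('w4.npz',**s); X=cloud(s)
m=(X[...,2]>.058)&(X[...,2]<.085)&(X[...,1]>.24)&(X[...,1]<.42)&(X[...,0]<.47)&(X[...,0]>.36)
q=X[m]; print(m.sum(),cv2.minAreaRect((q[:,:2]*1000).astype(np.float32)),np.percentile(q,[1,50,99],axis=0).round(4).tolist())
m=(X[...,2]>.018)&(X[...,2]<.028)&(X[...,1]>.22)&(X[...,1]<.42)&(X[...,0]<.455)&(X[...,0]>.36)
q=X[m]; print(m.sum(),cv2.minAreaRect((q[:,:2]*1000).astype(np.float32)))
E
```

```text
t 8.45 pos [0.4097 0.2714 0.2753] R [-0.008 -1.    -0.03  -1.     0.009 -0.008  0.008  0.03  -1.   ] F [0.7 0.3 0.9] op 0.8 ff 0.0 q [-1.33  0.98  1.51  1.92 -1.    1.35 -2.65]
699 ((415.5980529785156, 334.7535705566406), (91.87067413330078, 13.814421653747559), 76.05947875976562) [[0.4011, 0.2904, 0.0597], [0.4152, 0.3307, 0.0695], [0.4301, 0.3773, 0.0719]]
1091 ((411.0120849609375, 316.8623962402344), (122.6490249633789, 51.97944259643555), 75.93190002441406)
```

View pics/w4.png

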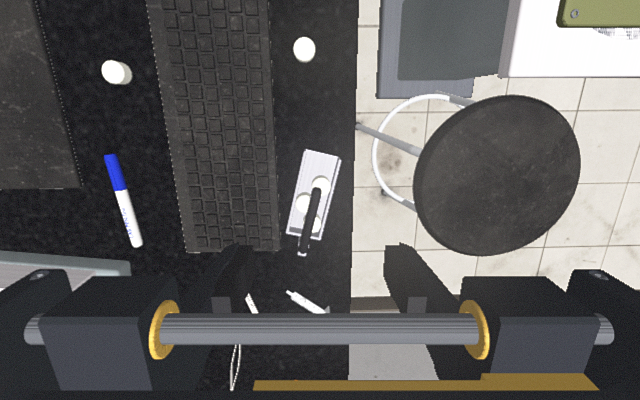

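The wrist view shows the pan at px (315,195), its handle and back at the bottom, but the arm wound itself into its joint limits because I misread the q7 direction. The handle gives a grip at about (0.412, 0.320), pan x at 76°. I unwind first, then take the other half turn.

{"fn": "move_arm", "kwargs": {"motion": [[28,-18,0,0,0,-10,0.2],[56,-36,0,0,0,-20,0.2],[85,-54,0,0,0,-30,0.2],[113,-72,0,0,0,-40,0.2],[141,-90,0,0,0,-50,0.2]]}}

```text
clock: 9.12
tool_pos: [0.4992, 0.1278, 0.2742]
eef_rot: [0.939, -0.344, -0.013, 0.008]
contact_force: [-0.2, 0.6, -0.6]
opening: 0.801
finger_force: 0.0
```

```bash
python3 - <<'E'
from h import *
st(); togo([.5,.1,.27],R.from_euler('z',20,degrees=True).as_matrix()@np.diag([1,-1,-1.]))
E
```

```text
t 9.12 pos [0.4992 0.1278 0.2742] R [ 0.763 -0.646 -0.029 -0.646 -0.763 -0.007 -0.018  0.024 -1.   ] F [-0.2  0.6 -0.6] op 0.801 ff 0.0 q [-0.95  0.82  1.21  1.86 -0.84  1.14 -1.69]
go [18.7 20.6  4.4] [  0.7   1.7 -60.3]
```

{"fn": "move_arm", "kwargs": {"motion": [[4,4,1,0,0.3,-10,0.2],[8,8,2,0.2,0.6,-20,0.2],[11,12,3,0.4,1,-30,0.2],[15,16,4,0.5,1.3,-40,0.2],[19,20,4,0.6,1.5,-50,0.2]]}}

```text
clock: 9.75
tool_pos: [0.4999, 0.1008, 0.2703]
eef_rot: [0.996, 0.085, -0.001, 0.002]
contact_force: [-0.1, 0.0, 0.6]
opening: 0.797
finger_force: 0.0
```

```bash
python3 - <<'E'
from h import *
st(); togo([.45,.2,.25],R.from_euler('z',50,degrees=True).as_matrix()@np.diag([1,-1,-1.]))
E
```

```text
t 9.75 pos [0.4999 0.1008 0.2703] R [ 0.986  0.169 -0.002  0.169 -0.986 -0.004 -0.003  0.003 -1.   ] F [-0.1  0.   0.6] op 0.797 ff 0.0 q [-0.83  0.68  0.96  1.9  -0.68  0.94 -0.95]
go [ -32.4 -106.2   20.1] [  0.1   0.2 -40.3]
```

{"fn": "move_arm", "kwargs": {"motion": [[-6,-21,4,0,0,-8,0.5],[-12,-42,8,0,0,-16,0.5],[-19,-64,12,0,0,-24,0.5],[-26,-85,16,0,0,-32,0.5],[-32,-106,20,0,0,-40,0.5]]}}

```text
clock: 10.38
tool_pos: [0.4507, 0.2011, 0.2501]
eef_rot: [0.908, 0.42, -0.002, 0.001]
contact_force: [-0.2, -0.3, -0.2]
opening: 0.494
finger_force: 0.0
```

```bash
python3 - <<'E'
from h import *
st(); togo([.412,.32,.15],R.from_euler('z',76,degrees=True).as_matrix()@np.diag([1,-1,-1.]))
E
```

```text
t 10.38 pos [0.4507 0.2011 0.2501] R [ 0.648  0.762 -0.002  0.762 -0.648 -0.003 -0.004  0.    -1.   ] F [-0.2 -0.3 -0.2] op 0.494 ff 0.0 q [-0.97  0.61  0.76  1.96 -0.58  0.8  -0.58]
go [  65.9 -106.5   99.8] [ -0.    0.2 -26.4]
```

{"fn": "move_arm", "kwargs": {"motion": [[13,-21,10,0,0,-6,0.5],[26,-43,30,0,0,-12,0.5],[40,-64,60,0,0,-18,0.5],[53,-85,80,0,0,-24,0.5],[66,-106,100,0,0,-26.4,0.5]]}}

```text
clock: 11.0
tool_pos: [0.4128, 0.3206, 0.149]
eef_rot: [0.789, 0.615, -0.002, 0.0]
contact_force: [0.3, 0.0, 0.4]
opening: 0.501
finger_force: 0.0
```

{"fn": "move_arm", "kwargs": {"motion": [[0,0,0,0,0,0,0.5],[0,0,0,0,0,0,0.5]]}}

```text
clock: 11.25
tool_pos: [0.4124, 0.319, 0.1493]
eef_rot: [0.789, 0.614, -0.003, 0.001]
contact_force: [0.1, -1.2, 1.3]
opening: 0.498
finger_force: 0.0
```

```bash
python3 - <<'E'
from h import *
st(); togo([.412,.32,.045],R.from_euler('z',76,degrees=True).as_matrix()@np.diag([1,-1,-1.]))
s=snap('wrist','w5'); X=cloud(s)
m=(X[...,2]>.062)&(X[...,2]<.078)&(X[...,1]>.24)&(X[...,1]<.42)&(X[...,0]<.47)&(X[...,0]>.36)
q=X[m]; print(m.sum(),cv2.minAreaRect((q[:,:2]*1000).astype(np.float32)),np.percentile(q,[1,50,99],axis=0).round(4).tolist())
E
```

```text
t 11.25 pos [0.4124 0.319  0.1493] R [ 0.246  0.969 -0.004  0.969 -0.246 -0.005 -0.006 -0.002 -1.   ] F [ 0.1 -1.2  1.3] op 0.498 ff 0.0 q [-1.04  0.76  0.49  1.98 -0.64  0.57 -0.35]
go [  1.4  -0.3 104.3] [-0.1  0.3 -0.2]
1764 ((415.372314453125, 335.91815185546875), (90.85870361328125, 13.584784507751465), 75.87683868408203) [[0.4009, 0.2937, 0.0646], [0.4163, 0.3406, 0.0698], [0.4298, 0.3797, 0.0716]]
```

View pics/w5.png

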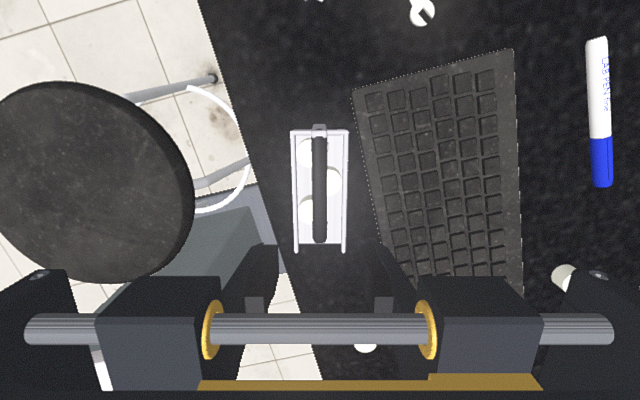

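The wrist view shows the handle at px (320,190), upright and centred between the fingers, with the three cylinders in the pan. I go down, grip and lift.

{"fn": "move_arm", "kwargs": {"motion": [[1,0,40,0,0,0,0.5],[1,0,80,0,0,0,0.5],[1,0,104,0,0,0,0.5],[1,0,104,0,0,0,1],[1,0,104,0,0,0,1]], "newtons": 45}}

```text
clock: 11.92
tool_pos: [0.412, 0.3203, 0.0457]
eef_rot: [0.789, 0.615, -0.003, 0.001]
contact_force: [0.1, 0.6, -0.7]
opening: 0.298
finger_force: 0.0
```

{"fn": "move_arm", "kwargs": {"motion": [[0,0,0,0,0,0,1],[0,0,0,0,0,0,1],[0,0,-10,0,0,0,1],[0,0,-30,0,0,0,1],[0,0,-60,0,0,0,1]]}}

```text
clock: 12.55
tool_pos: [0.41, 0.3206, 0.105]
eef_rot: [0.788, 0.615, -0.005, -0.0]
contact_force: [0.9, 0.1, -2.8]
opening: 0.129
finger_force: 45.0
```

```bash
python3 - <<'E'
from h import *
st()
D=np.diag([1,-1,-1.])
togo([.45,.1,.24],R.from_euler('z',126,degrees=True).as_matrix()@D)
s=snap('side','s2'); X=cloud(s); h=cv2.cvtColor(s['frame'],cv2.COLOR_RGB2HSV)
m=(h[...,1]<50)&(h[...,2]>150)&(X[...,2]>.008)&(X[...,2]<.026)&(X[...,0]>.36)&(X[...,0]<.75)&(X[...,1]>-.1)&(X[...,1]<.25)
k,l,t,c=cv2.connectedComponentsWithStats(m.astype(np.uint8))
for i in range(1,k):
    if t[i,4]>8: print(c[i].round(),t[i,4],np.nanmedian(X[l==i],0).round(3))
E
```

```text
t 12.55 pos [0.41   0.3206 0.105 ] R [ 0.243  0.97  -0.008  0.97  -0.243 -0.006 -0.008 -0.006 -1.   ] F [ 0.9  0.1 -2.8] op 0.129 ff 44.95519056916237 q [-1.    0.82  0.42  2.   -0.71  0.48 -0.3 ]
go [-205.3   91.5 -134.1] [ -0.5   0.3 -50.1]
[286. 158.] 48 [0.44  0.021 0.019]
[248. 168.] 53 [ 0.561 -0.043  0.019]
[313. 171.] 51 [0.421 0.132 0.019]
```

```bash
python3 - <<'E'
import cv2
a=cv2.imread('pics/s2.png')[90:230,190:390]
cv2.imwrite('pics/s2c.png',cv2.resize(a,None,fx=4,fy=4,interpolation=2))
E
```

```text
(no output)
```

View pics/s2c.png

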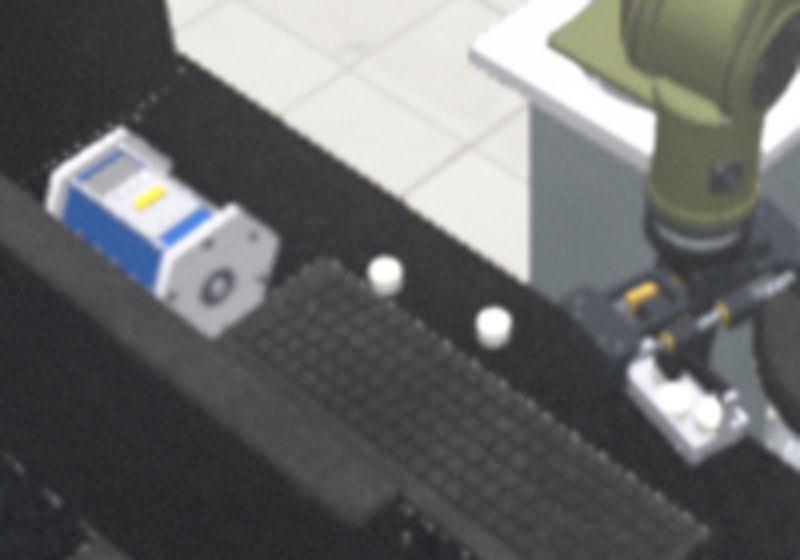

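The side crop shows that the hatch is only part open: the tab is mid-barrel and the barrel itself slid towards +y along with it. I set the pan back down first, then measure the barrel.

{"fn": "move_arm", "kwargs": {"motion": [[0,0,20,0,0,0,1],[0,0,40,0,0,0,1],[0,0,52,0,0,0,1],[0,0,58,0,0,0,1],[0,0,59,0,0,0,1]]}}

```text
clock: 13.22
tool_pos: [0.4108, 0.3204, 0.0455]
eef_rot: [0.788, 0.615, -0.004, 0.0]
contact_force: [0.0, -0.4, -1.7]
opening: 0.125
finger_force: 44.9
```

{"fn": "move_arm", "kwargs": {"motion": [[0,0,0,0,0,0,1],[0,0,0,0,0,0,0.5],[0,0,0,0,0,0,0.5],[0,0,-30,0,0,0,0.5],[0,0,-90,0,0,0,0.5]]}}

```text
clock: 13.85
tool_pos: [0.4102, 0.3205, 0.1353]
eef_rot: [0.788, 0.615, -0.006, -0.0]
contact_force: [0.4, 0.3, 0.2]
opening: 0.498
finger_force: 0.0
```

{"fn": "move_arm", "kwargs": {"motion": [[-25,21,-20,0,0,10,0.7],[-50,42,-40,0,0,20,0.7],[-75,64,-60,0,0,30,0.7],[-100,85,-80,0,0,40,0.7],[-125,106,-100,0,0,50,0.7]]}}

```text
clock: 14.48
tool_pos: [0.4846, 0.1737, 0.2368]
eef_rot: [0.975, 0.222, -0.003, 0.001]
contact_force: [0.7, -0.7, 1.1]
opening: 0.298
finger_force: 0.0
```

```bash
python3 - <<'E'
from h import *
st()
D=np.diag([1,-1,-1.])
togo([.53,-.11,.24],R.from_euler('z',2,degrees=True).as_matrix()@D)
E
```

```text
t 14.47 pos [0.4846 0.1737 0.2368] R [ 0.902  0.432 -0.006  0.432 -0.902 -0.004 -0.007  0.001 -1.   ] F [ 0.7 -0.7  1.1] op 0.298 ff 0.0 q [-0.93  0.71  0.87  1.92 -0.71  0.86 -0.81]
go [-81.6 275.4  -2.3] [ 0.2  0.4 23.6]
```

{"fn": "move_arm", "kwargs": {"motion": [[-16,55,0,0,0,5,0.7],[-33,110,0,0,0,10,0.7],[-49,165,0,0,0,15,0.7],[-65,220,-1,0.1,0.2,20,0.7],[-81,275,-2,0.2,0.4,23.6,0.7]]}}

```text
clock: 15.1
tool_pos: [0.5319, -0.1097, 0.2391]
eef_rot: [1.0, 0.019, 0.0, -0.0]
contact_force: [0.5, -0.2, 0.3]
opening: 0.301
finger_force: 0.0
```

{"fn": "move_arm", "kwargs": {"motion": [[0,0,0,0,0,0,0.9],[0,0,0,0,0,0,1]]}}

```text
clock: 15.35
tool_pos: [0.5315, -0.1074, 0.2387]
eef_rot: [1.0, 0.021, -0.0, -0.001]
contact_force: [0.3, 0.7, -0.9]
opening: 0.096
finger_force: 0.0
```

```bash
cat >> h.py <<'E'
def top(name=None):
    "measure tab and flange tops with the wrist camera"
    s=snap('wrist',name); X=cloud(s); h=cv2.cvtColor(s['frame'],cv2.COLOR_RGB2HSV)
    ok=(X[...,0]>.35)&(X[...,0]<.7)&(X[...,1]>-.3)&(X[...,1]<.03)
    m=ok&(h[...,0]>18)&(h[...,0]<35)&(h[...,1]>150)&(X[...,2]>.05)&(X[...,2]<.14)
    print('tab',np.percentile(X[m],[3,50,97],axis=0).round(4).tolist())
    m=ok&(h[...,1]<50)&(h[...,2]>120)&(X[...,2]>.1215)&(X[...,2]<.132)
    q=X[m]; ym=(q[:,1].min()+q[:,1].max())/2
    for sgn in(-1,1):
        g=q[(q[:,1]-ym)*sgn>.05]; print('flange',len(g),np.percentile(g,[2,50,98],axis=0).round(4).tolist())
E
python3 - <<'E'
from h import *
st(); top('w6')
E
```

```text
t 15.35 pos [ 0.5315 -0.1074  0.2387] R [ 0.999  0.041 -0.     0.041 -0.999  0.002 -0.    -0.002 -1.   ] F [ 0.3  0.7 -0.9] op 0.096 ff 0.0 q [-0.38  0.75  0.9   1.85 -0.74  0.92 -0.66]
tab [[0.5616, -0.1153, 0.1225], [0.5832, -0.1143, 0.1235], [0.5884, -0.1074, 0.1244]]
flange 879 [[0.54, -0.1909, 0.1218], [0.5781, -0.1864, 0.1241], [0.6115, -0.1826, 0.1256]]
flange 860 [[0.5376, -0.0493, 0.1222], [0.5758, -0.0454, 0.1241], [0.6093, -0.041, 0.1255]]
```

View pics/w6.png

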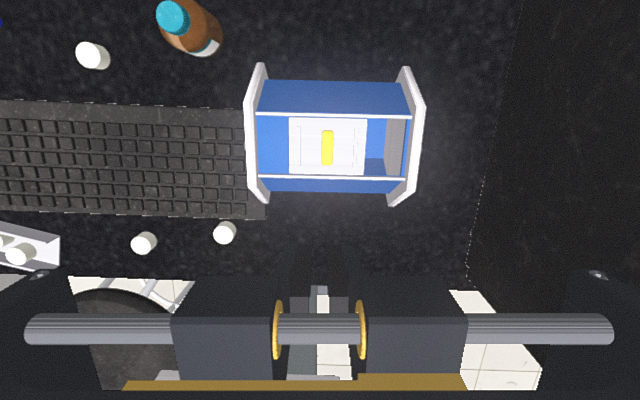

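The wrist view shows the hatch about 37 mm open (tab px (327,148)), with the barrel slid up to the keyboard. I push the tab the rest of the way with shut fingers at its tower side; the keyboard now backs the barrel.

{"fn": "move_arm", "kwargs": {"motion": [[22,22,30,0,0,0,1],[44,44,60,0,0,0,1],[44,44,99,0,0,1,1],[44,44,99,0,0,1,1],[44,44,99,0,0,1,1]]}}

```text
clock: 16.02
tool_pos: [0.578, -0.1494, 0.141]
eef_rot: [1.0, 0.013, 0.001, -0.0]
contact_force: [0.4, 0.6, 0.3]
opening: 0.007
finger_force: 0.0
```

```bash
python3 - <<'E'
from h import *
st(); togo([.577,-.150,.1195])
E
```

```text
t 16.02 pos [ 0.578  -0.1494  0.141 ] R [ 1.     0.025  0.001  0.025 -1.     0.     0.001 -0.    -1.   ] F [0.4 0.6 0.3] op 0.007 ff 0.0 q [-0.23  0.93  0.77  1.77 -0.86  0.83 -0.57]
go [-1.   0.6 21.5] [0. 0. 0.]
```

{"fn": "move_arm", "kwargs": {"motion": [[0,0,12,0,0,0,1],[0,0,21,0,0,0,1],[0,-10,21,0,0,0,1],[0,-18,21,0,0,0,1],[0,-26,21,0,0,0,1]]}}

```text
clock: 16.65
tool_pos: [0.5771, -0.1239, 0.1191]
eef_rot: [1.0, 0.012, 0.0, 0.0]
contact_force: [-0.4, -1.4, -0.6]
opening: 0.007
finger_force: 0.5
```

{"fn": "move_arm", "kwargs": {"motion": [[0,-6,0,0,0,0,1],[0,-12,0,0,0,0,1],[0,-16,0,0,0,0,1],[0,-17,0,0,0,0,1]]}}

```text
clock: 17.15
tool_pos: [0.5767, -0.1071, 0.1189]
eef_rot: [1.0, 0.012, 0.0, -0.0]
contact_force: [0.8, -1.1, 0.7]
opening: 0.006
finger_force: 0.4
```

```bash
python3 - <<'E'
from h import *
st(); top()
E
```

```text
t 17.15 pos [ 0.5767 -0.1071  0.1189] R [ 1.     0.024  0.     0.024 -1.     0.     0.    -0.    -1.   ] F [ 0.8 -1.1  0.7] op 0.006 ff 0.41470165218925104 q [-0.28  0.94  0.74  1.81 -0.91  0.77 -0.6 ]
tab [[0.5696, -0.0912, 0.1216], [0.5771, -0.0848, 0.1234], [0.5881, -0.0827, 0.1299]]
flange 1940 [[0.5499, -0.1906, 0.1217], [0.5841, -0.1858, 0.1241], [0.6125, -0.1824, 0.1253]]
flange 1463 [[0.5614, -0.049, 0.1219], [0.5887, -0.0453, 0.1241], [0.6102, -0.0411, 0.1253]]
```

The tab is at barrel y ≈ +29, so the hatch is fully open. One more small nudge, then back off, lift and return to the pan.

{"fn": "move_arm", "kwargs": {"motion": [[0,-2,0,0,0,0,1],[0,-4,0,0,0,0,1],[0,4,0,0,0,0,1],[0,4,-50,0,0,0,0.8],[0,4,-110,0,0,0,0.5]]}}

```text
clock: 17.82
tool_pos: [0.5756, -0.1107, 0.2289]
eef_rot: [1.0, 0.012, -0.002, -0.001]
contact_force: [0.8, 0.3, -0.6]
opening: 0.207
finger_force: 0.0
```

```bash
python3 - <<'E'
from h import *
st(); top('w7')
D=np.diag([1,-1,-1.])
togo([.45,.15,.24],R.from_euler('z',45,degrees=True).as_matrix()@D)
s=snap('wrist'); X=cloud(s)
m=(X[...,2]>.06)&(X[...,2]<.08)&(X[...,1]>.24)&(X[...,1]<.42)&(X[...,0]<.47)&(X[...,0]>.36)
E
```

```text
t 17.82 pos [ 0.5756 -0.1107  0.2289] R [ 1.     0.023 -0.004  0.023 -1.     0.002 -0.004 -0.002 -1.   ] F [ 0.8  0.3 -0.6] op 0.207 ff 0.0 q [-0.34  0.81  0.88  1.72 -0.74  0.98 -0.72]Traceback (most recent call last):
  File "<stdin>", line 2, in <module>
  File "h.py", line 53, in top
    print('tab',np.percentile(X[m],[3,50,97],axis=0).round(4).tolist())
                ~~~~~~~~~~~~~^^^^^^^^^^^^^^^^^^^^^^^
    return _quantile_unchecked(
        a, q, axis, out, overwrite_input, method, keepdims, weights)
    return _ureduce(a,
                    func=_quantile_ureduce_func,
    ...<5 lines>...
                    overwrite_input=overwrite_input,
                    method=method)
    r = func(a, **kwargs)
    result = _quantile(arr,
                       quantiles=q,
    ...<2 lines>...
                       out=out,
                       weights=wgt)
    slices_having_nans = np.isnan(arr[-1, ...])
                                  ~~~^^^^^^^^^
IndexError: index -1 is out of bounds for axis 0 with size 0
```

{"fn": "move_arm", "kwargs": {"motion": [[-24,-53,0,0,0,-8.7,0.5],[-48,-106,0,0,0,-17.5,0.5],[-72,-158,0,0,0,-26,0.5],[-96,-211,-5,0,0,-35,0.5],[-120,-264,-11,0,0,-43.7,0.5]]}}

```text
clock: 18.5
tool_pos: [0.4491, 0.1516, 0.2398]
eef_rot: [0.923, 0.385, -0.0, -0.001]
contact_force: [1.1, -0.6, 0.3]
opening: 0.504
finger_force: 0.0
```

{"fn": "move_arm", "kwargs": {"motion": [[19,-29,18,0,0,-6,0.5],[37,-59,36,0,0,-12,0.5],[56,-88,54,0,0,-19,0.5],[75,-118,72,0,0,-25,0.5],[93,-147,90,0,0,-31,0.5]]}}

```text
clock: 19.12
tool_pos: [0.4115, 0.3207, 0.1492]
eef_rot: [0.787, 0.617, -0.0, -0.001]
contact_force: [0.4, -1.4, -0.0]
opening: 0.499
finger_force: 0.0
```

{"fn": "move_arm", "kwargs": {"motion": [[0,0,0,0,0,0,0.5],[0,0,0,0,0,0,0.5]]}}

```text
clock: 19.38
tool_pos: [0.4124, 0.3185, 0.15]
eef_rot: [0.788, 0.615, -0.0, 0.0]
contact_force: [0.7, 0.1, 0.3]
opening: 0.498
finger_force: 0.0
```

```bash
python3 - <<'E'
from h import *
st(); 
s=snap('wrist'); X=cloud(s)
m=(X[...,2]>.06)&(X[...,2]<.08)&(X[...,1]>.24)&(X[...,1]<.42)&(X[...,0]<.47)&(X[...,0]>.36)
q=X[m]; (cx,cy),_,a=cv2.minAreaRect((q[:,:2]*1000).astype(np.float32)); print(m.sum(),cx,cy,_,a)
a=a if a>45 else a+90
g=np.array([cx,cy])/1000-.0155*np.array([np.cos(np.radians(a)),np.sin(np.radians(a))]); print(g)
togo([g[0],g[1],.045],R.from_euler('z',a,degrees=True).as_matrix()@np.diag([1,-1,-1.]))
E
```

```text
t 19.38 pos [0.4124 0.3185 0.15  ] R [ 0.243  0.97  -0.     0.97  -0.243 -0.    -0.     0.    -1.   ] F [0.7 0.1 0.3] op 0.498 ff 0.0 q [-1.04  0.75  0.5   1.98 -0.65  0.57 -0.33]
1753 413.91363525390625 335.8695373535156 (90.7091064453125, 13.700312614440918) 75.67236328125
[0.41007791 0.32085164]
go [  2.   -3.3 105.3] [0.  0.  0.2]
```

{"fn": "move_arm", "kwargs": {"motion": [[2,-2,40,0,0,0,0.5],[2,-2,80,0,0,0,0.5],[2,-2,105,0,0,0,0.5],[2,-2,105,0,0,0,1],[2,-2,105,0,0,0,1]], "newtons": 50}}

```text
clock: 20.05
tool_pos: [0.4118, 0.3214, 0.0461]
eef_rot: [0.788, 0.615, 0.001, 0.0]
contact_force: [1.1, 0.0, 0.6]
opening: 0.299
finger_force: 0.0
```

{"fn": "move_arm", "kwargs": {"motion": [[0,0,0,0,0,0,1],[0,0,0,0,0,0,1],[0,0,-10,0,0,0,1],[0,0,-30,0,0,0,1],[0,0,-55,0,0,0,1]]}}

```text
clock: 20.68
tool_pos: [0.4099, 0.3217, 0.1006]
eef_rot: [0.788, 0.616, -0.001, -0.0]
contact_force: [1.0, -0.0, -1.6]
opening: 0.128
finger_force: 50.0
```

{"fn": "move_arm", "kwargs": {"motion": [[-10,4,-30,0,0,-4,1],[-26,12,-60,0,0,-10,1],[-45,20,-90,0,0,-15,1],[-66,30,-115,0,0,-20,1],[-88,39,-130,0,0,-25,1]]}}

```text
clock: 21.3
tool_pos: [0.4272, 0.2263, 0.2315]
eef_rot: [0.635, 0.773, 0.001, 0.0]
contact_force: [0.0, 0.4, -2.8]
opening: 0.129
finger_force: 50.0
```

```bash
python3 - <<'E'
from h import *
st(); 
togo([.45,.1,.25],R.from_euler('z',128,degrees=True).as_matrix()@np.diag([1,-1,-1.]))
E
```

```text
t 21.3 pos [0.4272 0.2263 0.2315] R [-0.194  0.981  0.001  0.981  0.194  0.001  0.001  0.001 -1.   ] F [ 0.   0.4 -2.8] op 0.129 ff 49.992725662887096 q [-0.88  0.56  0.47  2.01 -0.41  0.66  0.05]
go [-128.3   -2.2  -18.6] [  0.1  -0.  -26.8]
```

{"fn": "move_arm", "kwargs": {"motion": [[-25,0,-4,0,0,-5,1],[-50,-1,-8,0,0,-11,1],[-76,-1,-12,0,0,-16,1],[-102,-2,-16,0,0,-22,1],[-128,-2,-18,0,0,-27,1]]}}

```text
clock: 21.92
tool_pos: [0.4492, 0.0999, 0.2484]
eef_rot: [0.437, 0.9, -0.0, -0.0]
contact_force: [-0.1, -0.3, -2.9]
opening: 0.132
finger_force: 50.0
```

{"fn": "move_arm", "kwargs": {"motion": [[-35,-14,-4,0,0,-10,1],[-70,-28,-8,0,0,-20,1],[-104,-42,-12,0,0,-30,1],[-139,-57,-16,0,0,-41,1],[-173,-71,-20,0,0,-51.5,1]]}}

```text
clock: 22.55
tool_pos: [0.4997, -0.0805, 0.2682]
eef_rot: [0.001, 1.0, -0.0, -0.001]
contact_force: [1.0, 0.4, -3.2]
opening: 0.13
finger_force: 50.0
```

{"fn": "move_arm", "kwargs": {"motion": [[0,0,0,0,0,0,1],[0,0,0,0,0,0,1]]}}

```text
clock: 22.8
tool_pos: [0.4996, -0.0784, 0.2678]
eef_rot: [0.005, 1.0, 0.0, -0.001]
contact_force: [-0.1, -0.6, -2.5]
opening: 0.129
finger_force: 50.0
```

```bash
python3 - <<'E'
from h import *
st(); s=snap('side','s3'); 
P=cloud(s)
h=cv2.cvtColor(s['frame'],cv2.COLOR_RGB2HSV)
m=(h[...,0]>18)&(h[...,0]<35)&(h[...,1]>120)&(P[...,1]<0)&(P[...,1]>-.3)&(P[...,0]>.4)&(P[...,0]<.7)&(P[...,2]<.14)
print('tab',np.nanmedian(P[m],0).round(3),m.sum())
cv2.imwrite('pics/s3c.png',cv2.resize(s['frame'][70:190,180:340,::-1],None,fx=5,fy=5,interpolation=2))
E
```

```text
t 22.8 pos [ 0.4996 -0.0784  0.2678] R [-1.     0.01  -0.001  0.01   1.     0.001  0.001  0.001 -1.   ] F [-0.1 -0.6 -2.5] op 0.129 ff 49.99525163322687 q [ 0.05  0.49  0.02  1.89 -0.02  0.76  1.64]
tab [ 0.576 -0.083  0.124] 13
```

View pics/s3c.png

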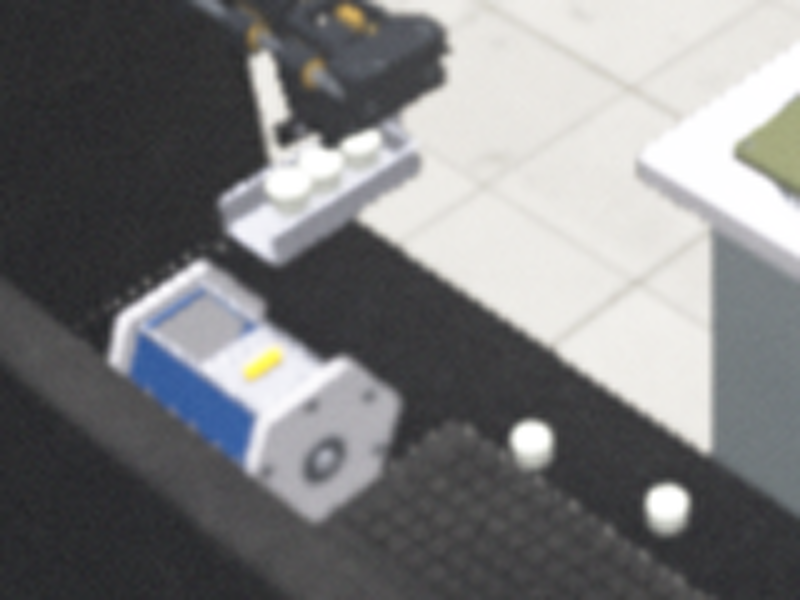

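The side crop shows the hatch open, the pan nose pointing at +x and the three cylinders inside. I go to the pour start.

{"fn": "move_arm", "kwargs": {"motion": [[3,-15,8,0,0,0,1],[7,-33,24,0,0,-0.5,1],[10,-50,42,0,0,-1,1],[14,-70,63,0,0,-1.5,1],[14,-70,63,0,0,-1.5,1]]}}

```text
clock: 23.48
tool_pos: [0.4837, -0.1504, 0.2033]
eef_rot: [-0.007, 1.0, -0.0, -0.002]
contact_force: [0.8, -0.2, -3.1]
opening: 0.128
finger_force: 50.0
```

{"fn": "move_arm", "kwargs": {"motion": [[0,0,0,0,0,0,1],[0,0,0,0,0,0,1]]}}

```text
clock: 23.72
tool_pos: [0.4868, -0.1478, 0.2056]
eef_rot: [-0.01, 1.0, 0.0, 0.001]
contact_force: [-0.1, 0.5, -2.8]
opening: 0.128
finger_force: 50.0
```

```bash
python3 - <<'E'
from h import *
st(); B=R.from_euler('z',180.9,degrees=True).as_matrix()@np.diag([1,-1,-1.])
v=np.array([-.065,0,.0425])
for th in(18,30,40,50):
    Rm=B@R.from_euler('y',th,degrees=True).as_matrix(); p=np.array([.556,-.148,.125])-Rm@v; print(th,p.round(4)); togo(p,Rm)
s=snap('scene'); X=cloud(s); h=cv2.cvtColor(s['frame'],cv2.COLOR_RGB2HSV)
# lip check: steel near front of pan
m=(h[...,1]<60)&(h[...,2]>90)&(X[...,2]>.15)&(X[...,2]<.19)&(X[...,0]>.4)&(X[...,0]<.6)&(X[...,1]>-.2)&(X[...,1]<-.1)
print('pan',np.percentile(X[m],[1,50,99],axis=0).round(3).tolist(),m.sum())
s=snap('side'); X=cloud(s); h=cv2.cvtColor(s['frame'],cv2.COLOR_RGB2HSV)
m=(h[...,1]<60)&(h[...,2]>90)&(X[...,2]>.15)&(X[...,2]<.19)&(X[...,0]>.4)&(X[...,0]<.6)&(X[...,1]>-.2)&(X[...,1]<-.1)
print('pan',np.percentile(X[m],[1,50,99],axis=0).round(3).tolist(),m.sum())
E
```

```text
t 23.73 pos [ 0.4868 -0.1478  0.2056] R [-1.    -0.019  0.002 -0.019  1.     0.    -0.002  0.    -1.   ] F [-0.1  0.5 -2.8] op 0.128 ff 49.99406408518553 q [ 0.2   0.59  0.    1.96 -0.    0.6   1.8 ]
18 [ 0.5073 -0.1488  0.1855]
go [-20.5  -1.3  20.1] [-0.  18.1  0.2]
30 [ 0.521  -0.1486  0.1943]
go [-34.2  -1.4  11.3] [-0.  30.1  0.2]
40 [ 0.5335 -0.1484  0.1993]
go [-46.7  -1.4   6.3] [-0.1 40.1  0.2]
50 [ 0.5468 -0.1481  0.2021]
go [-60.   -1.5   3.5] [-0.1 50.1  0.2]
pan [[0.429, -0.172, 0.161], [0.475, -0.145, 0.18], [0.546, -0.117, 0.186]] 181
pan [[0.432, -0.171, 0.159], [0.502, -0.144, 0.174], [0.554, -0.116, 0.187]] 536
```

{"fn": "move_arm", "kwargs": {"motion": [[-11,-3,16,0,10,0,1],[-22,-3,19,0,20,0,1],[-34,-3,11,0,30,0,1],[-47,-3,6,0,40,0,1],[-60,-3,3.5,0,50,0,1]]}}

```text
clock: 24.45
tool_pos: [0.5478, -0.1501, 0.2024]
eef_rot: [-0.009, 0.906, -0.004, -0.423]
contact_force: [1.3, -1.5, -2.3]
opening: 0.126
finger_force: 50.0
```

{"fn": "move_arm", "kwargs": {"motion": [[0,0,0,0,0,0,1],[0,0,0,0,0,0,1],[0,0,0,0,0,0,1],[0,0,0,0,0,0,1]]}}

```text
clock: 24.95
tool_pos: [0.546, -0.1512, 0.2038]
eef_rot: [-0.008, 0.907, -0.004, -0.421]
contact_force: [0.5, 0.2, -1.7]
opening: 0.127
finger_force: 50.0
```

```bash
python3 - <<'E'
from h import *
st(); s=snap('side'); t=snap('scene')
a=cv2.resize(s['frame'][70:190,180:340,::-1],(800,600),interpolation=2)[:, :]
b=cv2.resize(t['frame'][110:230,350:450,::-1],(500,600),interpolation=2)
cv2.imwrite('pics/s4c.png',cv2.resize(np.hstack([a,b]),(800,370)))
E
```

```text
t 24.95 pos [ 0.546  -0.1512  0.2038] R [-0.646 -0.017 -0.763 -0.011  1.    -0.013  0.763 -0.    -0.646] F [ 0.5  0.2 -1.7] op 0.127 ff 49.990601912140846 q [0.09 1.13 0.11 0.97 0.05 1.89 1.76]
```

View pics/s4c.png

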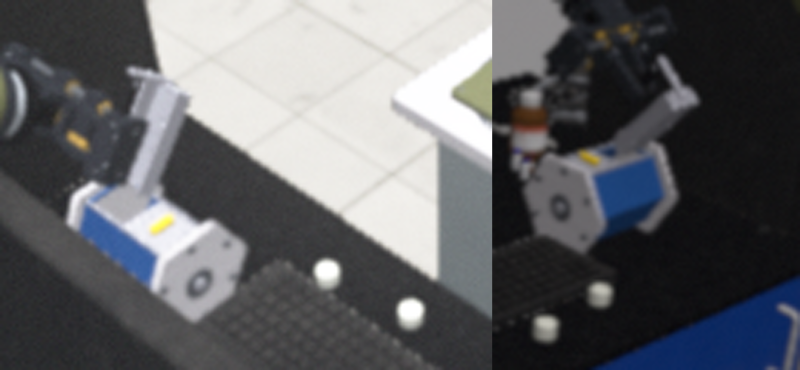

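The pan looks empty, and the carried weight dropped by 1.05 N, which is three cylinders. I level the pan and carry it back to its place.

{"fn": "move_arm", "kwargs": {"motion": [[23,0,-19,0,0,0,1],[36,0,-16,0,-10,0,1],[48,0,-8,0,-20,0,1],[58,0,0,0,-30,0,1],[65,0,7,0,-40,0,1]]}}

```text
clock: 25.68
tool_pos: [0.4984, -0.1519, 0.2483]
eef_rot: [-0.009, 0.996, -0.001, -0.083]
contact_force: [-0.2, 0.4, -1.8]
opening: 0.128
finger_force: 50.0
```

```bash
python3 - <<'E'
from h import *
st(); D=np.diag([1,-1,-1.])
togo([.47,0,.25],R.from_euler('z',150,degrees=True).as_matrix()@D)
E
```

```text
t 25.68 pos [ 0.4984 -0.1519  0.2483] R [-0.986 -0.017 -0.166 -0.017  1.    -0.004  0.166 -0.001 -0.986] F [-0.2  0.4 -1.8] op 0.128 ff 49.990820065140724 q [0.16 0.61 0.05 1.73 0.01 0.96 1.78]
go [ 25.7 152.4   2.5] [-2.6 -9.3 30.9]
```

{"fn": "move_arm", "kwargs": {"motion": [[5,30,0,-0.5,-2,6,1],[10,61,1,-1,-4,12,1],[15,91,1.5,-1.6,-6,19,1],[21,122,2,-2.1,-8,25,1],[26,152,2.5,-2.6,-9.3,31,1]]}}

```text
clock: 26.3
tool_pos: [0.469, 0.0006, 0.2495]
eef_rot: [0.261, 0.965, -0.001, -0.004]
contact_force: [0.7, 0.2, -1.0]
opening: 0.128
finger_force: 50.0
```

```bash
python3 - <<'E'
from h import *
st(); D=np.diag([1,-1,-1.])
togo([.43,.2,.23],R.from_euler('z',105,degrees=True).as_matrix()@D)
E
```

```text
t 26.3 pos [0.469  0.0006 0.2495] R [-0.864  0.504 -0.007  0.504  0.864  0.001  0.006 -0.003 -1.   ] F [ 0.7  0.2 -1. ] op 0.128 ff 49.98813908547163 q [-0.23  0.48  0.19  2.01 -0.15  0.67  1.1 ]
go [134.  152.6  19.9] [-0.3 -0.3 44.7]
```

{"fn": "move_arm", "kwargs": {"motion": [[27,30,4,0,0,9,1],[54,61,8,0,0,18,1],[80,92,12,-0.2,-0.2,27,1],[107,122,16,-0.3,-0.3,36,1],[134,153,20,-0.3,-0.3,44.7,1]]}}

```text
clock: 26.92
tool_pos: [0.4297, 0.2004, 0.2297]
eef_rot: [0.609, 0.793, -0.0, -0.0]
contact_force: [-0.1, -0.3, -1.8]
opening: 0.129
finger_force: 50.0
```

{"fn": "move_arm", "kwargs": {"motion": [[24,3,22,0,0,6,1],[48,5,44,0,0,12,1],[73,8,66,0,0,17,1],[97,10,88,0,0,23,1],[121,13,110,0,0,29,1]]}}

```text
clock: 27.55
tool_pos: [0.4107, 0.3204, 0.119]
eef_rot: [0.788, 0.616, -0.0, -0.001]
contact_force: [-0.4, 0.5, -1.0]
opening: 0.132
finger_force: 50.0
```

{"fn": "move_arm", "kwargs": {"motion": [[0,0,0,0,0,0,1],[0,0,0,0,0,0,1]]}}

```text
clock: 27.8
tool_pos: [0.4117, 0.3183, 0.12]
eef_rot: [0.787, 0.617, -0.0, 0.0]
contact_force: [0.3, -0.3, -1.7]
opening: 0.125
finger_force: 50.0
```

```bash
python3 - <<'E'
from h import *
st(); D=np.diag([1,-1,-1.])
togo([.411,.3205,.0455],R.from_euler('z',76,degrees=True).as_matrix()@D)
E
```

```text
t 27.8 pos [0.4117 0.3183 0.12  ] R [ 0.237  0.971 -0.     0.971 -0.237 -0.001 -0.001  0.    -1.   ] F [ 0.3 -0.3 -1.7] op 0.125 ff 49.99069087207317 q [-1.02  0.8   0.46  2.   -0.72  0.5  -0.27]
go [ 2.  -1.2 74.5] [0.  0.  0.3]
```

{"fn": "move_arm", "kwargs": {"motion": [[2,-1,25,0,0,0,1],[2,-1,50,0,0,0,1],[2,-1,66,0,0,0,1],[2,-1,72,0,0,0,1],[2,-1,74,0,0,0,1]]}}

```text
clock: 28.42
tool_pos: [0.4116, 0.3209, 0.0459]
eef_rot: [0.787, 0.617, 0.0, 0.0]
contact_force: [1.2, -3.2, 8.3]
opening: 0.127
finger_force: 50.0
```

{"fn": "move_arm", "kwargs": {"motion": [[0,0,0,0,0,0,1],[0,0,0,0,0,0,0.5],[0,0,0,0,0,0,0.5],[0,0,-50,0,0,0,0.5],[0,0,-110,0,0,0,0.5]]}}

```text
clock: 29.05
tool_pos: [0.41, 0.3215, 0.1557]
eef_rot: [0.787, 0.617, -0.002, -0.0]
contact_force: [1.8, 0.7, 0.3]
opening: 0.499
finger_force: 0.0
```

{"fn": "move_arm", "kwargs": {"motion": [[-45,14,0,0,0,-3,0.4],[-90,28,5,0,0,-7,0.4],[-135,42,20,0,0,-10,0.4],[-180,55,35,0,0,-14,0.4],[-180,55,35,0,0,-14,0.4]]}}

```text
clock: 29.68
tool_pos: [0.4212, 0.129, 0.1199]
eef_rot: [0.709, 0.705, -0.002, 0.0]
contact_force: [-0.6, 0.8, -0.3]
opening: 0.598
finger_force: 0.0
```

```bash
cat >> h.py <<'E'
def whites(n,save=None):
    s=snap(n,save); X=cloud(s); h=cv2.cvtColor(s['frame'],cv2.COLOR_RGB2HSV)
    m=(h[...,1]<50)&(h[...,2]>140)&(X[...,2]>.014)&(X[...,2]<.027)&(X[...,0]>.36)&(X[...,0]<.78)&(X[...,1]>-.2)&(X[...,1]<.3)
    k,l,t,c=cv2.connectedComponentsWithStats(m.astype(np.uint8))
    for i in range(1,k):
        if t[i,4]>8: 
            q=X[l==i]; print(n,c[i].round(),t[i,4],'ctr',((np.percentile(q,3,axis=0)+np.percentile(q,97,axis=0))/2).round(4),'ext',np.ptp(q,axis=0).round(3))
E
python3 - <<'E'
from h import *
st(); whites('side'); whites('scene'); whites('wrist')
E
```

```text
t 29.68 pos [0.4212 0.129  0.1199] R [ 0.005  1.    -0.002  1.    -0.005 -0.003 -0.003 -0.002 -1.   ] F [-0.6  0.8 -0.3] op 0.598 ff 0.0 q [-0.56  0.71  0.26  2.22 -0.64  0.28  0.25]
side [285. 157.] 38 ctr [0.4387 0.0183 0.02  ] ext [0.027 0.024 0.009]
side [248. 168.] 50 ctr [ 0.5596 -0.0393  0.0203] ext [0.064 0.012 0.013]
side [313. 170.] 40 ctr [0.4191 0.1309 0.0198] ext [0.024 0.023 0.01 ]
side [344. 193.] 25 ctr [0.426  0.2758 0.0204] ext [0.014 0.046 0.012]
scene [344. 183.] 9 ctr [0.6569 0.0408 0.0215] ext [0.009 0.015 0.011]
scene [323. 192.] 16 ctr [0.6485 0.157  0.0188] ext [0.017 0.022 0.007]
scene [385. 204.] 20 ctr [0.4389 0.0206 0.0182] ext [0.028 0.025 0.006]
scene [367. 214.] 23 ctr [0.4173 0.1308 0.0187] ext [0.022 0.022 0.008]
wrist [254.  16.] 228 ctr [0.3743 0.2728 0.0217] ext [0.008 0.021 0.009]
wrist [321.  25.] 328 ctr [0.4214 0.2671 0.0219] ext [0.011 0.032 0.009]
wrist [589. 179.] 799 ctr [0.648  0.1543 0.0172] ext [0.026 0.026 0.006]
wrist [315. 206.] 679 ctr [0.4173 0.1306 0.0178] ext [0.025 0.026 0.006]
wrist [560. 299.] 121 ctr [0.6552 0.0335 0.017 ] ext [0.007 0.029 0.007]
wrist [336. 307.] 260 ctr [0.4373 0.0252 0.0169] ext [0.026 0.012 0.006]
```

Stray 1 is at (0.418, 0.131). I narrow the fingers because of the keyboard, then grasp its upper half.

{"fn": "move_arm", "kwargs": {"motion": [[2,-3,20,0,0,0,0.6],[2,-3,50,0,0,0,0.6],[2,-3,80,0,0,0,0.6],[2,-3,100,0,0,0,0.6],[2,-3,111,0,0,0,0.6]], "newtons": 25}}

```text
clock: 30.45
tool_pos: [0.4262, 0.1405, 0.0156]
eef_rot: [0.705, 0.709, -0.008, -0.005]
contact_force: [-0.3, -0.0, 0.0]
opening: 0.402
finger_force: 0.1
```

{"fn": "move_arm", "kwargs": {"motion": [[0,0,0,0,0,0,1],[0,0,0,0,0,0,1],[0,0,0,0,0,0,1],[0,0,-40,0,0,0,1],[0,0,-100,0,0,0,1]]}}

```text
clock: 31.08
tool_pos: [0.4277, 0.1389, 0.1168]
eef_rot: [0.706, 0.708, -0.009, -0.005]
contact_force: [1.3, 0.0, -1.3]
opening: 0.222
finger_force: 22.9
```

{"fn": "move_arm", "kwargs": {"motion": [[-30,20,-40,0,0,0,1],[-80,40,-80,0,0,0,1],[-135,70,-110,0,0,0,1],[-190,100,-110,0,0,0,1],[-240,130,-110,0,0,0,1]]}}

```text
clock: 31.7
tool_pos: [0.5588, -0.0955, 0.2263]
eef_rot: [0.706, 0.709, -0.007, -0.004]
contact_force: [1.4, 0.4, 0.0]
opening: 0.221
finger_force: 22.9
```

{"fn": "move_arm", "kwargs": {"motion": [[-28,22,0,0,0,0,1],[-38,26,0,0,0,0,1],[-38,26,0,0,0,0,1],[-38,26,0,0,0,0,1]]}}

```text
clock: 32.2
tool_pos: [0.5835, -0.1301, 0.2248]
eef_rot: [0.705, 0.709, -0.008, -0.005]
contact_force: [-0.4, -0.1, -0.7]
opening: 0.22
finger_force: 22.9
```

```bash
python3 - <<'E'
from h import *
st(); togo([.578,-.148,.14],R.from_euler('z',91,degrees=True).as_matrix()@np.diag([1,-1,-1.])); s=snap('wrist','w8')
X=cloud(s);h=cv2.cvtColor(s['frame'],cv2.COLOR_RGB2HSV)
m=(h[...,0]>18)&(h[...,0]<35)&(h[...,1]>150)&(X[...,2]>.1)&(X[...,2]<.14); print(np.percentile(X[m],[3,50,97],axis=0).round(4).tolist())
E
```

```text
t 32.2 pos [ 0.5835 -0.1301  0.2248] R [-0.006  1.    -0.018  1.     0.006 -0.004 -0.004 -0.018 -1.   ] F [-0.4 -0.1 -0.7] op 0.22 ff 22.88444012403488 q [-0.22  0.77  0.67  1.68 -0.56  0.92  0.68]
go [-17.5  -4.1  85. ] [-1.   0.2 -0.7]
[[0.5595, -0.0889, 0.122], [0.5742, -0.0862, 0.1233], [0.5871, -0.0806, 0.1246]]
```

View pics/w8.png

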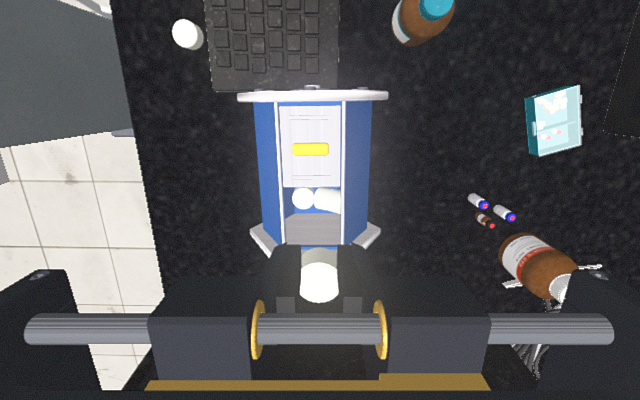

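The wrist view shows the cylinder held (px (320,282)), slightly off-centre because the reach limit stopped the descent, and two cylinders visible in the barrel at (303,198) and (325,200). I locate the held cylinder before dropping it.

```bash
python3 - <<'E'
from h import *
s=snap('wrist');X=cloud(s);h=cv2.cvtColor(s['frame'],cv2.COLOR_RGB2HSV)
m=(h[...,1]<60)&(h[...,2]>120); m[:240]=0;m[320:]=0;m[:,:280]=0;m[:,360:]=0
k,l,t,c=cv2.connectedComponentsWithStats(m.astype(np.uint8))
R0=R.from_quat(r.get_state()['eef_rot']).as_matrix();p0=np.array(r.get_state()['tool_pos'])
for i in range(1,k):
    if t[i,4]>60:
        q=X[l==i]; q=q[~np.isnan(q).any(1)]; 
        print(c[i],t[i,4],np.percentile(q,[3,50,97],axis=0).round(4).tolist()); 
        qt=(q-p0)@R0*1000; print('tool mm',np.percentile(qt,[3,50,97],axis=0).round(1).tolist())
E
```

```text
[313.28712871 241.97689769] 303 [[0.5485, -0.1822, 0.0915], [0.575, -0.1815, 0.0971], [0.6023, -0.1706, 0.1167]]
tool mm [[-51.2, -33.5, 108.4], [-50.5, -6.9, 128.1], [-39.8, 20.1, 133.9]]
[318.68233471 274.99741736] 1936 [[0.5729, -0.1814, 0.1174], [0.5827, -0.1366, 0.2264], [0.5923, -0.129, 0.228]]
tool mm [[-50.5, -11.0, -3.0], [-6.3, -1.0, -1.4], [1.4, 8.4, 108.0]]
[318.22302158 318.57553957] 139 [[0.5738, -0.1028, 0.3009], [0.5836, -0.1021, 0.3018], [0.5937, -0.1013, 0.3028]]
tool mm [[27.2, -11.1, -77.9], [28.0, -1.3, -77.0], [28.6, 8.7, -76.1]]
```

{"fn": "move_arm", "kwargs": {"motion": [[-4,-3,30,-0.5,0,0,1],[-8,-5,60,-1,0,0,1],[-8,-5,85,-1,0.2,0,1],[-8,-5,95,-1,0.2,0,1],[-8,-5,95,-1,0.2,0,1]]}}

```text
clock: 32.92
tool_pos: [0.5776, -0.1401, 0.13]
eef_rot: [0.705, 0.709, -0.001, 0.001]
contact_force: [-0.6, -0.2, -0.7]
opening: 0.222
finger_force: 22.9
```

{"fn": "move_arm", "kwargs": {"motion": [[0,0,0,0,0,0,1],[0,0,0,0,0,0,0.62],[0,0,0,0,0,0,0.62],[0,0,-40,0,0,0,0.6],[0,0,-100,0,0,0,0.6]]}}

```text
clock: 33.55
tool_pos: [0.5766, -0.14, 0.2301]
eef_rot: [0.706, 0.709, -0.001, -0.001]
contact_force: [1.1, 0.4, -0.1]
opening: 0.399
finger_force: 0.0
```

```bash
python3 - <<'E'
from h import *
st(); s=snap('wrist','w9'); whites('side')
togo([.46,.03,.2],R.from_euler('z',20,degrees=True).as_matrix()@np.diag([1,-1,-1.]))
E
```

```text
t 33.55 pos [ 0.5766 -0.14    0.2301] R [-0.004  1.    -0.003  1.     0.004 -0.001 -0.001 -0.003 -1.   ] F [ 1.1  0.4 -0.1] op 0.399 ff 0.0 q [-0.2   0.75  0.67  1.7  -0.56  0.9   0.7 ]
side [286. 157.] 37 ctr [0.4392 0.0193 0.0211] ext [0.024 0.027 0.009]
side [248. 168.] 50 ctr [ 0.5597 -0.0406  0.0205] ext [0.065 0.012 0.013]
side [344. 194.] 27 ctr [0.4253 0.2771 0.0196] ext [0.015 0.045 0.011]
go [ 173.7 -120.7   33.8] [ 0.8 -0.1 70.2]
```

View pics/w9.png

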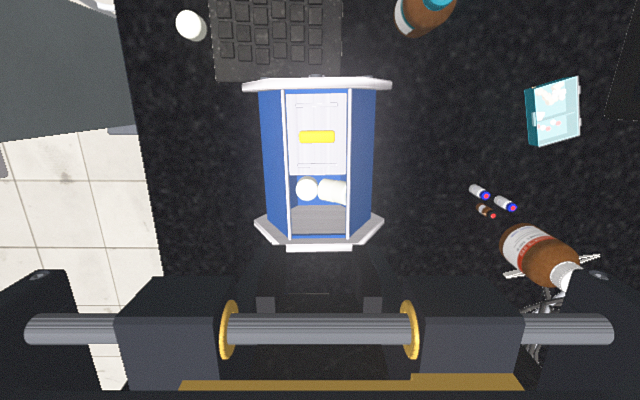

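The third and first-picked cylinders are in: nothing new lies on the bench. I have used up my picture views, so from here I go by numbers. Next is stray 2 at (0.439, 0.020), with the fingers closing along y because the keyboard is near.

{"fn": "move_arm", "kwargs": {"motion": [[30,-20,0,0,0,10,0.5],[60,-42,0,0,0,20,0.5],[90,-63,0,0,0,30,0.5],[120,-84,0,0,0,40,0.5],[150,-105,10,0,0,50,0.5]]}}

```text
clock: 34.28
tool_pos: [0.4716, 0.0099, 0.2199]
eef_rot: [0.94, 0.341, 0.001, 0.001]
contact_force: [0.7, 0.1, -0.8]
opening: 0.503
finger_force: 0.0
```

```bash
python3 - <<'E'
from h import *
st(); D=np.diag([1,-1,-1.])
togo([.439,.0205,.13],R.from_euler('z',3,degrees=True).as_matrix()@D@R.from_euler('y',-12,degrees=True).as_matrix())
E
```

```text
t 34.27 pos [0.4716 0.0099 0.2199] R [ 0.767  0.642  0.002  0.642 -0.767 -0.002  0.     0.003 -1.   ] F [ 0.7  0.1 -0.8] op 0.503 ff 0.0 q [-0.66  0.71  0.94  2.07 -0.83  0.79 -0.07]
go [-18.2 -29.4  89.8] [  4.  -11.7  36.8]
```

{"fn": "move_arm", "kwargs": {"motion": [[-4,-6,10,1,-3,8,0.5],[-8,-12,30,2,-5,16,0.5],[-12,-18,50,3,-8,24,0.5],[-16,-24,70,3.5,-10,31,0.5],[-18,-29,90,4,-11.7,36.8,0.5]]}}

```text
clock: 34.9
tool_pos: [0.4394, 0.0194, 0.1287]
eef_rot: [0.994, 0.027, -0.106, 0.004]
contact_force: [-0.2, -0.6, -0.6]
opening: 0.5
finger_force: 0.0
```

{"fn": "move_arm", "kwargs": {"motion": [[0,0,0,0,0,0,0.5],[0,0,0,0,0,0,0.5]]}}

```text
clock: 35.15
tool_pos: [0.4399, 0.019, 0.1302]
eef_rot: [0.994, 0.029, -0.105, 0.003]
contact_force: [0.2, -0.3, -0.2]
opening: 0.501
finger_force: 0.0
```

```bash
python3 - <<'E'
from h import *
st(); whites('wrist'); whites('side'); D=np.diag([1,-1,-1.])
Rm=R.from_euler('z',3,degrees=True).as_matrix()@D@R.from_euler('y',-12,degrees=True).as_matrix()
togo([.439,.0205,.05],Rm); togo([.438,.0205,.009],Rm)
E
```

```text
t 35.15 pos [0.4399 0.019  0.1302] R [ 0.976  0.059 -0.208  0.057 -0.998 -0.013 -0.209  0.001 -0.978] F [ 0.2 -0.3 -0.2] op 0.501 ff 0.0 q [-0.65  0.98  0.99  2.05 -0.95  0.95 -0.59]
wrist [417.  31.] 336 ctr [ 0.5478 -0.04    0.0204] ext [0.04  0.002 0.013]
wrist [321. 172.] 667 ctr [0.4391 0.0182 0.0175] ext [0.026 0.026 0.006]
wrist [ 25. 176.] 232 ctr [0.4229 0.2694 0.0217] ext [0.013 0.039 0.004]
wrist [ 51. 177.] 10 ctr [0.4196 0.2541 0.0158] ext [0.002 0.004 0.003]
wrist [ 33. 220.] 186 ctr [0.377  0.2807 0.0217] ext [0.012 0.037 0.004]
wrist [ 58. 221.] 13 ctr [0.3733 0.2652 0.0162] ext [0.001 0.006 0.004]
side [286. 157.] 37 ctr [0.4386 0.0182 0.0186] ext [0.026 0.025 0.01 ]
side [248. 168.] 55 ctr [ 0.5593 -0.041   0.0203] ext [0.066 0.009 0.013]
side [344. 193.] 28 ctr [0.4255 0.2765 0.0205] ext [0.013 0.043 0.012]
go [15.8 -1.5 78.9] [0.1 0.  0.3]
go [ 23.4  -1.6 119.3] [0.1 0.  0.3]
```

{"fn": "move_arm", "kwargs": {"motion": [[5,0.5,25,0,0,0,0.5],[10,0.5,50,0,0,0,0.5],[16,0.5,79,0,0,0,0.5],[16,0.5,79,0,0,0,0.5]]}}

```text
clock: 35.75
tool_pos: [0.4382, 0.0191, 0.049]
eef_rot: [0.994, 0.029, -0.106, 0.002]
contact_force: [0.2, 0.9, -0.6]
opening: 0.501
finger_force: 0.0
```

```bash
python3 - <<'E'
from h import *
st(); D=np.diag([1,-1,-1.])
Rm=R.from_euler('z',3,degrees=True).as_matrix()@D@R.from_euler('y',-12,degrees=True).as_matrix()
togo([.438,.0183,.009],Rm)
E
```

```text
t 35.75 pos [0.4382 0.0191 0.049 ] R [ 0.976  0.058 -0.211  0.057 -0.998 -0.011 -0.211 -0.002 -0.977] F [ 0.2  0.9 -0.6] op 0.501 ff 0.0 q [-0.5   1.01  0.66  2.07 -0.99  0.67 -0.63]
go [ 8.2  0.9 39.1] [-0.   0.2  0.3]
```

{"fn": "move_arm", "kwargs": {"motion": [[3,1,14,0,0,0,0.5],[6,1,28,0,0,0,0.5],[8,1,39,0,0,0,0.5],[8,1,39,0,0,0,0.5]]}}

```text
clock: 36.25
tool_pos: [0.4388, 0.0171, 0.0101]
eef_rot: [0.994, 0.029, -0.105, 0.004]
contact_force: [1.1, 0.4, -0.2]
opening: 0.504
finger_force: 0.0
```

```bash
python3 - <<'E'
from h import *
st(); togo([.438,.0183,.009])
E
```

```text
t 36.25 pos [0.4388 0.0171 0.0101] R [ 0.976  0.058 -0.209  0.056 -0.998 -0.013 -0.209  0.001 -0.978] F [ 1.1  0.4 -0.2] op 0.504 ff 0.0 q [-0.43  1.05  0.51  2.07 -0.99  0.54 -0.65]
go [-0.5 -1.2  1.3] [0. 0. 0.]
```

{"fn": "move_arm", "kwargs": {"motion": [[0,0,0,0,0,0,1],[0,0,0,0,0,0,1],[0,0,0,0,0,0,1],[-6,0,-30,0,0,0,1],[-18,0,-85,0,0,0,1]]}}

```text
clock: 36.88
tool_pos: [0.4376, 0.0179, 0.0962]
eef_rot: [0.994, 0.029, -0.107, 0.003]
contact_force: [0.7, 0.5, -1.1]
opening: 0.277
finger_force: 25.0
```

```bash
python3 - <<'E'
from h import *
st(); D=np.diag([1,-1,-1.])
togo([.5,-.05,.23],R.from_euler('z',50,degrees=True).as_matrix()@D)
E
```

```text
t 36.88 pos [0.4376 0.0179 0.0962] R [ 0.975  0.058 -0.213  0.056 -0.998 -0.013 -0.213  0.001 -0.977] F [ 0.7  0.5 -1.1] op 0.277 ff 24.99947726726532 q [-0.51  0.92  0.67  2.06 -0.83  0.71 -0.77]
go [  28.5   71.5 -143.1] [ -5.   11.6 -46.5]
```

{"fn": "move_arm", "kwargs": {"motion": [[5,10,-40,-1,2.3,-9,1],[11,27,-80,-2,4.6,-18,1],[17,42,-115,-3,7,-28,1],[23,57,-143,-4,9.3,-37,1],[28,71,-143,-5,11.6,-46.5,1]]}}

```text
clock: 37.5
tool_pos: [0.5016, -0.0505, 0.2321]
eef_rot: [0.905, 0.425, 0.004, 0.002]
contact_force: [0.5, -0.5, -0.2]
opening: 0.286
finger_force: 25.0
```

{"fn": "move_arm", "kwargs": {"motion": [[-5,24,0,0,0,-8,1],[-10,49,0,0,0,-16,1],[-15,73,10,0,0,-25,1],[-20,98,30,0,0,-33,1],[-26,122,50,0,0,-41,1]]}}

```text
clock: 38.12
tool_pos: [0.577, -0.1487, 0.1798]
eef_rot: [0.699, 0.715, 0.001, 0.001]
contact_force: [0.1, 0.4, -0.6]
opening: 0.278
finger_force: 25.0
```

{"fn": "move_arm", "kwargs": {"motion": [[0,0,0,0,0,0,1],[0,0,0,0,0,0,1]]}}

```text
clock: 38.38
tool_pos: [0.5762, -0.1475, 0.1807]
eef_rot: [0.702, 0.713, 0.001, 0.001]
contact_force: [-0.5, 0.1, -0.5]
opening: 0.288
finger_force: 25.0
```

```bash
python3 - <<'E'
from h import *
st(); D=np.diag([1,-1,-1.])
togo([.577,-.148,.126],R.from_euler('z',91,degrees=True).as_matrix()@D)
E
```

```text
t 38.38 pos [ 0.5762 -0.1475  0.1807] R [-0.015  1.     0.002  1.     0.015  0.     0.     0.002 -1.   ] F [-0.5  0.1 -0.5] op 0.288 ff 24.99977856874466 q [ 0.    0.74  0.3   1.74 -0.32  0.71  0.49]
go [-0.6  0.7 54.7] [ 0.1 -0.  -0.1]
```

{"fn": "move_arm", "kwargs": {"motion": [[0,0,25,0,0,0,1],[0,0,45,0,0,0,1],[0,0,56,0,0,0,1],[0,0,56,0,0,0,1]]}}

```text
clock: 38.88
tool_pos: [0.5767, -0.1474, 0.1244]
eef_rot: [0.701, 0.713, 0.001, 0.001]
contact_force: [0.1, 0.2, 0.8]
opening: 0.281
finger_force: 25.0
```

{"fn": "move_arm", "kwargs": {"motion": [[0,0,0,0,0,0,0.6],[0,0,0,0,0,0,0.6],[0,0,0,0,0,0,0.6],[0,0,-40,0,0,0,0.6],[0,0,-100,0,0,0,0.5]]}}

```text
clock: 39.5
tool_pos: [0.5756, -0.1477, 0.2243]
eef_rot: [0.701, 0.713, -0.0, -0.001]
contact_force: [1.5, 0.7, -0.5]
opening: 0.486
finger_force: 0.0
```

{"fn": "move_arm", "kwargs": {"motion": [[60,15,0,0,0,0,0.4],[120,30,0,0,0,0,0.4],[180,45,0,0,0,0,0.4],[240,60,10,0,0,0,0.4],[302,75,40,0,0,0,0.4]]}}

```text
clock: 40.12
tool_pos: [0.6465, 0.1505, 0.1892]
eef_rot: [0.701, 0.713, 0.003, 0.002]
contact_force: [1.2, -0.8, 0.2]
opening: 0.603
finger_force: 0.0
```

{"fn": "move_arm", "kwargs": {"motion": [[0,0,0,0,0,0,0.45],[0,0,30,0,0,0,0.45],[0,0,30,0,0,0,0.45]]}}

```text
clock: 40.5
tool_pos: [0.6434, 0.1464, 0.1564]
eef_rot: [0.702, 0.713, -0.001, 0.0]
contact_force: [0.6, 0.1, -0.1]
opening: 0.55
finger_force: 0.0
```

```bash
python3 - <<'E'
from h import *
st(); whites('wrist'); whites('scene');  whites('side'); togo([.648,.155,.0095],R.from_euler('z',90,degrees=True).as_matrix()@np.diag([1,-1,-1.]))
E
```

```text
t 40.5 pos [0.6434 0.1464 0.1564] R [-0.016  1.    -0.002  1.     0.016 -0.002 -0.002 -0.002 -1.   ] F [ 0.6  0.1 -0.1] op 0.55 ff 0.0 q [-0.48  0.86  0.35  1.54 -0.37  0.81  0.04]
wrist [ 3. 31.] 341 ctr [0.3769 0.281  0.0176] ext [0.013 0.038 0.009]
wrist [59. 36.] 730 ctr [0.4243 0.2756 0.0189] ext [0.016 0.049 0.011]
wrist [108.  21.] 131 ctr [0.4666 0.2902 0.0182] ext [0.013 0.02  0.009]
wrist [133.   9.] 33 ctr [0.4893 0.2975 0.0156] ext [0.012 0.005 0.003]
wrist [171.  12.] 40 ctr [0.5166 0.2972 0.0152] ext [0.012 0.005 0.003]
wrist [190.  13.] 62 ctr [0.5352 0.295  0.0215] ext [0.009 0.006 0.003]
wrist [202.  11.] 56 ctr [0.5452 0.2964 0.0182] ext [0.011 0.007 0.008]
wrist [226.  19.] 115 ctr [0.5666 0.2888 0.0153] ext [0.018 0.023 0.003]
wrist [256.  34.] 678 ctr [0.587  0.2815 0.0154] ext [0.028 0.04  0.003]
wrist [155.  12.] 22 ctr [0.5055 0.2957 0.0152] ext [0.007 0.003 0.002]
wrist [145.  15.] 15 ctr [0.4994 0.2928 0.0212] ext [0.003 0.003 0.002]
wrist [132.  19.] 11 ctr [0.4871 0.291  0.0185] ext [0.007 0.004 0.008]
wrist [228.  28.] 45 ctr [0.5664 0.2848 0.0217] ext [0
[... 6426 characters left out ...]
0.014 0.003]
wrist [163. 273.] 37 ctr [0.4781 0.0527 0.0212] ext [0.009 0.006 0.003]
wrist [338. 277.] 159 ctr [0.6646 0.0469 0.0208] ext [0.022 0.021 0.013]
wrist [179. 274.] 29 ctr [0.4956 0.052  0.0213] ext [0.014 0.004 0.003]
wrist [216. 278.] 14 ctr [0.5342 0.0476 0.0213] ext [0.005 0.007 0.003]
wrist [215. 289.] 13 ctr [0.5324 0.0338 0.0212] ext [0.004 0.005 0.004]
wrist [269. 346.] 234 ctr [ 0.5886 -0.0394  0.024 ] ext [0.07  0.003 0.007]
scene [343. 183.] 9 ctr [0.6594 0.039  0.0215] ext [0.01  0.015 0.011]
scene [323. 192.] 16 ctr [0.6489 0.158  0.0184] ext [0.026 0.025 0.007]
side [344. 193.] 26 ctr [0.4253 0.2767 0.0207] ext [0.014 0.046 0.012]
go [  8.1   1.6 149.8] [0.3 0.  0.9]
```

Stray 3 is at (0.6495, 0.1546). I pick it.

{"fn": "move_arm", "kwargs": {"motion": [[8,6,40,0,0,0,0.45],[8,6,80,0,0,0,0.45],[8,6,120,0,0,0,0.45],[8,6,147,0,0,0,0.45],[8,6,147,0,0,0,0.45]]}}

```text
clock: 41.28
tool_pos: [0.6506, 0.1554, 0.0102]
eef_rot: [0.701, 0.713, -0.0, 0.001]
contact_force: [-0.3, 0.0, 1.2]
opening: 0.549
finger_force: 0.0
```

```bash
python3 - <<'E'
from h import *
st(); togo([.6495,.1546,.0095])
E
```

```text
t 41.27 pos [0.6506 0.1554 0.0102] R [-0.017  1.     0.001  1.     0.017 -0.001 -0.001  0.001 -1.   ] F [-0.3  0.   1.2] op 0.549 ff 0.0 q [-0.44  1.07  0.27  1.56 -0.44  0.58  0.08]
go [-0.7 -1.2  0.7] [0. 0. 0.]
```

{"fn": "move_arm", "kwargs": {"motion": [[0,0,0,0,0,0,1],[0,0,0,0,0,0,1],[0,0,0,0,0,0,1],[0,0,-50,0,0,0,1],[0,0,-110,0,0,0,1]]}}

```text
clock: 41.9
tool_pos: [0.6501, 0.1559, 0.1215]
eef_rot: [0.701, 0.713, -0.0, 0.001]
contact_force: [0.8, 1.2, 0.4]
opening: 0.283
finger_force: 25.0
```

{"fn": "move_arm", "kwargs": {"motion": [[-30,-8,-50,0,0,0,1],[-85,-24,-85,0,0,0,1],[-145,-40,-85,0,0,0,1],[-205,-56,-85,0,0,0,1],[-260,-70,-85,0,0,0,1]]}}

```text
clock: 42.52
tool_pos: [0.5847, -0.1072, 0.2067]
eef_rot: [0.701, 0.713, 0.001, 0.002]
contact_force: [0.4, -0.8, -0.1]
opening: 0.278
finger_force: 25.0
```

{"fn": "move_arm", "kwargs": {"motion": [[-28,-7,10,0,0,0,1],[-42,-10,25,0,0,0,1],[-42,-10,25,0,0,0,1],[-42,-10,25,0,0,0,1]]}}

```text
clock: 43.02
tool_pos: [0.5768, -0.145, 0.1807]
eef_rot: [0.7, 0.714, 0.001, 0.001]
contact_force: [0.2, 0.1, 0.4]
opening: 0.28
finger_force: 25.0
```

```bash
python3 - <<'E'
from h import *
st(); D=np.diag([1,-1,-1.])
togo([.577,-.148,.124],R.from_euler('z',91,degrees=True).as_matrix()@D)
E
```

```text
t 43.02 pos [ 0.5768 -0.145   0.1807] R [-0.02   1.     0.003  1.     0.02   0.001  0.001  0.003 -1.   ] F [0.2 0.1 0.4] op 0.28 ff 24.999283254146576 q [-0.    0.74  0.3   1.74 -0.31  0.71  0.49]
go [-3.  -0.1 56.7] [ 0.2 -0.1  0.1]
```

{"fn": "move_arm", "kwargs": {"motion": [[-3,0,25,0,0,0,1],[-3,0,45,0,0,0,1],[-3,0,56,0,0,0,1],[-3,0,56,0,0,0,1]]}}

```text
clock: 43.52
tool_pos: [0.5764, -0.1492, 0.1245]
eef_rot: [0.7, 0.714, 0.001, 0.001]
contact_force: [0.4, -1.1, 0.4]
opening: 0.279
finger_force: 25.0
```

{"fn": "move_arm", "kwargs": {"motion": [[0,0,0,0,0,0,0.6],[0,0,0,0,0,0,0.6],[0,0,0,0,0,0,0.6],[0,0,-40,0,0,0,0.6],[0,0,-100,0,0,0,1]]}}

```text
clock: 44.15
tool_pos: [0.5749, -0.1499, 0.2248]
eef_rot: [0.701, 0.713, -0.0, -0.0]
contact_force: [1.0, -0.3, 0.6]
opening: 0.309
finger_force: 0.0
```

{"fn": "move_arm", "kwargs": {"motion": [[40,0,0,0,0,0,1],[80,0,0,0,0,0,1],[80,0,0,0,0,0,1],[80,0,0,0,0,0,1]]}}

```text
clock: 44.65
tool_pos: [0.5746, -0.0712, 0.2251]
eef_rot: [0.701, 0.713, 0.001, 0.002]
contact_force: [-0.1, -0.6, 0.8]
opening: 0.003
finger_force: 0.0
```

```bash
python3 - <<'E'
from h import *
st(); s=snap('wrist','w10'); X=cloud(s); h=cv2.cvtColor(s['frame'],cv2.COLOR_RGB2HSV)
for n in('side','scene'):
    q=snap(n); Y=cloud(q); g=cv2.cvtColor(q['frame'],cv2.COLOR_RGB2HSV)
    m=(g[...,0]>18)&(g[...,0]<35)&(g[...,1]>120)&(Y[...,1]<0)&(Y[...,1]>-.3)&(Y[...,0]>.4)&(Y[...,0]<.7)&(Y[...,2]<.14); print(n,'tab',np.nanmedian(Y[m],0).round(4),m.sum())
    m=(g[...,1]<50)&(g[...,2]>140)&(Y[...,2]>.014)&(Y[...,2]<.027)&(Y[...,0]>.36)&(Y[...,0]<.78)&(Y[...,1]>-.3)&(Y[...,1]<.26)
    k,l,t,c=cv2.connectedComponentsWithStats(m.astype(np.uint8)); print([(np.nanmedian(Y[l==i],0).round(3).tolist(),int(t[i,4])) for i in range(1,k) if t[i,4]>8])
m=(X[...,0]>.552)&(X[...,0]<.602)&(X[...,1]>-.178)&(X[...,1]<-.119)&(X[...,2]<.112)
w=m&(h[...,1]<50)&(h[...,2]>140); print('in hole white',w.sum(),np.percentile(X[w],[1,50,99],axis=0).round(3).tolist() if w.sum() else '', 'zmax hole',np.percentile(X[m][:,2],99) if m.sum() else None)
E
```

```text
t 44.65 pos [ 0.5746 -0.0712  0.2251] R [-0.017  1.     0.003  1.     0.017 -0.001 -0.001  0.003 -1.   ] F [-0.1 -0.6  0.8] op 0.003 ff 0.0 q [-0.16  0.67  0.35  1.74 -0.3   0.78  0.35]
side tab [ 0.5738 -0.0826  0.1241] 12
[([0.562, -0.041, 0.019], 51)]
scene tab [ 0.5744 -0.0801  0.1238] 12
[]
in hole white 0  zmax hole 0.109046773071935
```

All strays are off the bench. Now I lower the shut fingers between the tab and the keyboard-side flange, then push the hatch shut.

{"fn": "move_arm", "kwargs": {"motion": [[8,2,40,0,0,0,1],[8,2,80,0,0,0,1],[8,2,90,0,0,0,1],[8,2,90,0,0,0,1]]}}

```text
clock: 45.3
tool_pos: [0.5768, -0.0633, 0.135]
eef_rot: [0.702, 0.713, 0.001, 0.001]
contact_force: [0.6, -0.7, -0.1]
opening: 0.005
finger_force: 0.0
```

```bash
python3 - <<'E'
from h import *
st(); togo([.5765,-.063,.1195])
E
```

```text
t 45.3 pos [ 0.5768 -0.0633  0.135 ] R [-0.016  1.     0.003  1.     0.016 -0.001 -0.001  0.003 -1.   ] F [ 0.6 -0.7 -0.1] op 0.005 ff 0.0 q [-0.13  0.79  0.28  1.81 -0.36  0.58  0.39]
go [ 0.4 -0.3 15.5] [0. 0. 0.]
```

{"fn": "move_arm", "kwargs": {"motion": [[0,0,10,0,0,0,1],[0,0,15.5,0,0,0,1],[-8,0,15.5,0,0,0,1],[-18,0,15.5,0,0,0,1],[-28,0,15.5,0,0,0,1]]}}

```text
clock: 45.92
tool_pos: [0.5774, -0.0912, 0.1196]
eef_rot: [0.701, 0.713, 0.001, 0.001]
contact_force: [1.1, 0.8, -1.0]
opening: 0.004
finger_force: 0.5
```

{"fn": "move_arm", "kwargs": {"motion": [[-8,0,0,0,0,0,1],[-16,0,0,0,0,0,1],[-24,0,0,0,0,0,1],[-32,0,0,0,0,0,1],[-40,0,0,0,0,0,1]]}}

```text
clock: 46.55
tool_pos: [0.5781, -0.1309, 0.1195]
eef_rot: [0.701, 0.713, 0.001, 0.001]
contact_force: [0.3, 1.1, 0.5]
opening: 0.005
finger_force: 0.5
```

```bash
python3 - <<'E'
from h import *
st()
for n in('side','scene'):
    q=snap(n); Y=cloud(q); g=cv2.cvtColor(q['frame'],cv2.COLOR_RGB2HSV)
    m=(g[...,0]>18)&(g[...,0]<35)&(g[...,1]>120)&(Y[...,1]<0)&(Y[...,1]>-.3)&(Y[...,0]>.4)&(Y[...,0]<.7)&(Y[...,2]<.14); print(n,'tab',np.nanmedian(Y[m],0).round(4),m.sum())
    m=(g[...,1]<50)&(g[...,2]>90)&(Y[...,1]>-.06)&(Y[...,1]<-.02)&(Y[...,2]>.03)&(Y[...,2]<.12)&(Y[...,0]>.5)&(Y[...,0]<.65); print('flange y',np.nanmedian(Y[m][:,1]).round(4),m.sum())
s=snap('wrist'); X=cloud(s); h=cv2.cvtColor(s['frame'],cv2.COLOR_RGB2HSV)
m=(h[...,0]>18)&(h[...,0]<35)&(h[...,1]>150)&(X[...,2]>.1)&(X[...,2]<.14)&(X[...,1]<0); print('tab w',m.sum(),np.percentile(X[m],[3,97],axis=0).round(4).tolist() if m.sum() else '')
E
```

```text
t 46.55 pos [ 0.5781 -0.1309  0.1195] R [-0.017  1.     0.003  1.     0.017 -0.001 -0.001  0.003 -1.   ] F [0.3 1.1 0.5] op 0.005 ff 0.49552833661437035 q [ 0.    0.82  0.25  1.78 -0.35  0.57  0.49]
side tab [nan nan nan] 0
flange y -0.0408 487
scene tab [ 0.5658 -0.1439  0.1218] 3
flange y -0.0409 359
tab w 27 [[0.5765, -0.1503, 0.1233], [0.5773, -0.1329, 0.1381]]
  return np.nanmean(a, axis, out=out, keepdims=keepdims)
```

{"fn": "move_arm", "kwargs": {"motion": [[-3,0,0,0,0,0,1],[-6,0,0,0,0,0,1],[-9,0,0,0,0,0,1],[-12,0,0,0,0,0,1]]}}

```text
clock: 47.2
tool_pos: [0.5784, -0.1395, 0.1197]
eef_rot: [0.7, 0.714, 0.002, -0.0]
contact_force: [-1.7, 6.9, 9.0]
opening: 0.002
finger_force: 5.6
```

{"fn": "move_arm", "kwargs": {"motion": [[-4,0,0,0,0,0,1],[-8,0,0,0,0,0,1],[-12,0,0,0,0,0,1],[-16,0,0,0,0,0,1]]}}

```text
clock: 47.7
tool_pos: [0.5797, -0.1496, 0.1229]
eef_rot: [0.699, 0.715, 0.006, -0.003]
contact_force: [-7.2, 18.3, 38.3]
opening: 0.007
finger_force: 21.8
```

{"fn": "move_arm", "kwargs": {"motion": [[2,0,0,0,0,0,1],[4,0,-40,0,0,0,1],[20,0,-100,0,0,0,0.5],[50,-40,-110,0,0,0,0.05],[50,-40,-110,0,0,0,0.03]]}}

```text
clock: 48.32
tool_pos: [0.5346, -0.1069, 0.2301]
eef_rot: [0.7, 0.714, 0.001, -0.0]
contact_force: [2.1, -0.4, 0.1]
opening: 0.327
finger_force: 0.0
```

```bash
python3 - <<'E'
from h import *
st()
for n in('side','scene'):
    q=snap(n); Y=cloud(q); g=cv2.cvtColor(q['frame'],cv2.COLOR_RGB2HSV)
    m=(g[...,0]>18)&(g[...,0]<35)&(g[...,1]>120)&(Y[...,1]<0)&(Y[...,1]>-.3)&(Y[...,0]>.4)&(Y[...,0]<.7)&(Y[...,2]<.14); print(n,'tab',np.nanmedian(Y[m],0).round(4),m.sum())
    m=(g[...,1]<50)&(g[...,2]>90)&(Y[...,1]>-.08)&(Y[...,1]<-.02)&(Y[...,2]>.03)&(Y[...,2]<.11)&(Y[...,0]>.5)&(Y[...,0]<.65); c=np.polyfit(Y[m][:,0],Y[m][:,1],1); print('flange y at .577',np.polyval(c,.577).round(4),'slope',c[0].round(3),m.sum())
planes(('side',)); 
try: top()
except Exception as e: print('no top',e)
E
```

```text
t 48.33 pos [ 0.5346 -0.1069  0.2301] R [-0.019  1.     0.001  1.     0.019  0.001  0.001  0.001 -1.   ] F [ 2.1 -0.4  0.1] op 0.327 ff 0.0 q [-0.09  0.62  0.33  1.84 -0.29  0.74  0.42]
side tab [ 0.5757 -0.1424  0.1243] 15
flange y at .577 -0.0406 slope 0.007 420
scene tab [ 0.5717 -0.1382  0.1243] 10
flange y at .577 -0.0408 slope 0.037 333
side 191 c [ 0.612 -0.117  0.096] n [0.873 0.018 0.488] tilt about y deg 60.8 axis est xz [0.568 0.072]
side 113 c [ 0.571 -0.085  0.112] n [-0.033 -0.011  0.999] tilt about y deg -1.9 axis est xz [0.572 0.062]
tab [[0.5607, -0.1479, 0.121], [0.574, -0.143, 0.1235], [0.5873, -0.1396, 0.1249]]
flange 330 [[0.5378, -0.1896, 0.1217], [0.5549, -0.1843, 0.124], [0.5719, -0.181, 0.1253]]
flange 991 [[0.5363, -0.0474, 0.1224], [0.5709, -0.0429, 0.1241], [0.6074, -0.0389, 0.1257]]
```

The last nudge rode up onto the tab and seems to have dragged it back about 2–3 mm. I push again, lower and more gently.

{"fn": "move_arm", "kwargs": {"motion": [[-9,20,20,0,0,0,1],[-13,42,50,0,0,0,1],[-13,42,90,0,0,0,1],[-13,42,95,0,0,0,1],[-13,42,95,0,0,0,1]]}}

```text
clock: 49.15
tool_pos: [0.58, -0.1221, 0.1345]
eef_rot: [0.701, 0.713, 0.001, 0.001]
contact_force: [0.5, 0.2, 1.1]
opening: 0.007
finger_force: 0.0
```

{"fn": "move_arm", "kwargs": {"motion": [[0,0,0,0,0,0,1],[0,0,0,0,0,0,1]]}}

```text
clock: 49.4
tool_pos: [0.5805, -0.1215, 0.1357]
eef_rot: [0.701, 0.713, 0.002, 0.002]
contact_force: [-0.9, -0.8, -0.1]
opening: 0.008
finger_force: 0.0
```

```bash
python3 - <<'E'
from h import *
st(); togo([.5755,-.122,.1178])
E
```

```text
t 49.4 pos [ 0.5805 -0.1215  0.1357] R [-0.017  1.     0.005  1.     0.017 -0.001 -0.001  0.005 -1.   ] F [-0.9 -0.8 -0.1] op 0.008 ff 0.0 q [-0.02  0.8   0.27  1.77 -0.34  0.61  0.47]
go [-0.4 -5.1 17.9] [0. 0. 0.]
```

{"fn": "move_arm", "kwargs": {"motion": [[0,-4,10,0,0,0,1],[0,-4,17.5,0,0,0,1],[-4,-4,17.5,0,0,0,1],[-7,-4,17.5,0,0,0,1],[-9,-4,17.5,0,0,0,1]]}}

```text
clock: 50.02
tool_pos: [0.5761, -0.13, 0.1167]
eef_rot: [0.701, 0.713, 0.001, 0.001]
contact_force: [0.0, 1.7, 3.1]
opening: 0.001
finger_force: 1.1
```

{"fn": "move_arm", "kwargs": {"motion": [[-1,0,0,0,0,0,1],[-2,0,0,0,0,0,1]]}}

```text
clock: 50.28
tool_pos: [0.576, -0.1324, 0.1167]
eef_rot: [0.701, 0.713, 0.001, 0.001]
contact_force: [0.6, 1.7, 1.1]
opening: 0.002
finger_force: 1.6
```

{"fn": "move_arm", "kwargs": {"motion": [[-1,0,0,0,0,0,1],[-2,0,0,0,0,0,1]]}}

```text
clock: 50.52
tool_pos: [0.576, -0.1326, 0.1168]
eef_rot: [0.701, 0.714, 0.001, 0.0]
contact_force: [0.2, 6.0, 3.8]
opening: 0.005
finger_force: 3.3
```

```bash
python3 - <<'E'
from h import *
st(); top()
E
```

```text
t 50.52 pos [ 0.576  -0.1326  0.1168] R [-0.018  1.     0.002  1.     0.018  0.002  0.002  0.002 -1.   ] F [0.2 6.  3.8] op 0.005 ff 3.297232324403012 q [ 0.01  0.83  0.25  1.79 -0.35  0.57  0.49]
tab [[0.5747, -0.1497, 0.1235], [0.5751, -0.1391, 0.1337], [0.5754, -0.1353, 0.1348]]
flange 460 [[0.5652, -0.1886, 0.1227], [0.576, -0.1841, 0.1241], [0.5863, -0.1809, 0.1253]]
flange 3500 [[0.5367, -0.0472, 0.1227], [0.5723, -0.0432, 0.1243], [0.6081, -0.0393, 0.1258]]
```

The hatch is at its hard stop (6 N, tab at barrel y ≈ -32.5), so it is shut. I back off, then nudge the barrel's end ~20 mm away from the keyboard so that it can roll free.

{"fn": "move_arm", "kwargs": {"motion": [[4,0,0,0,0,0,1],[7,0,0,0,0,0,1],[9,0,-40,0,0,0,1],[60,0,-65,0,0,0,1],[120,0,-65,0,0,0,1]]}}

```text
clock: 51.2
tool_pos: [0.5755, -0.0156, 0.184]
eef_rot: [0.703, 0.712, 0.002, 0.004]
contact_force: [1.7, 1.9, -0.3]
opening: 0.002
finger_force: 0.0
```

{"fn": "move_arm", "kwargs": {"motion": [[10,0,20,0,0,0,1],[10,0,60,0,0,0,1],[10,0,102,0,0,0,1],[10,0,102,0,0,0,1]]}}

```text
clock: 51.7
tool_pos: [0.5717, -0.0048, 0.0775]
eef_rot: [0.701, 0.713, -0.001, -0.001]
contact_force: [0.0, -0.1, -0.8]
opening: 0.005
finger_force: 0.0
```

```bash
python3 - <<'E'
from h import *
st(); togo([.575,-.030,.080])
E
```

```text
t 51.7 pos [ 0.5717 -0.0048  0.0775] R [-0.017  1.    -0.003  1.     0.017 -0.001 -0.001 -0.003 -1.   ] F [ 0.  -0.1 -0.8] op 0.005 ff 0.0 q [-0.21  0.87  0.23  1.86 -0.41  0.46  0.33]
go [-25.2   2.9  -2.5] [0. 0. 0.]
```

{"fn": "move_arm", "kwargs": {"motion": [[-14,3,0,0,0,0,1],[-24,3,0,0,0,0,1],[-30,3,0,0,0,0,1],[-35,3,0,0,0,0,1],[-40,3,0,0,0,0,1]]}}

```text
clock: 52.32
tool_pos: [0.5789, -0.0409, 0.0816]
eef_rot: [0.7, 0.714, 0.004, 0.0]
contact_force: [0.7, 9.0, 7.2]
opening: 0.003
finger_force: 4.2
```

{"fn": "move_arm", "kwargs": {"motion": [[-4,0,0,0,0,0,1],[-8,0,0,0,0,0,1],[-8,0,0,0,0,0,1],[10,0,0,0,0,0,1],[20,0,-50,0,0,0,1]]}}

```text
clock: 52.95
tool_pos: [0.5747, -0.0228, 0.1279]
eef_rot: [0.701, 0.713, -0.001, -0.002]
contact_force: [1.0, -1.5, 0.4]
opening: 0.004
finger_force: 0.0
```

```bash
python3 - <<'E'
from h import *
st(); planes(('side',))
q=snap('side'); Y=cloud(q); g=cv2.cvtColor(q['frame'],cv2.COLOR_RGB2HSV)
m=(g[...,1]<50)&(g[...,2]>90)&(Y[...,1]>-.08)&(Y[...,1]<-.035)&(Y[...,2]>.03)&(Y[...,2]<.11)&(Y[...,0]>.48)&(Y[...,0]<.66); c=np.polyfit(Y[m][:,0],Y[m][:,1],1); print('flange y at .577',np.polyval(c,.577).round(4),'slope',c[0].round(3),m.sum(),'x',np.percentile(Y[m][:,0],[1,99]))
D=np.diag([1,-1,-1.])
togo([.55,-.14,.24],R.from_euler('z',45,degrees=True).as_matrix()@D)
E
```

```text
t 52.95 pos [ 0.5747 -0.0228  0.1279] R [-0.018  1.    -0.004  1.     0.018  0.     0.    -0.004 -1.   ] F [ 1.  -1.5  0.4] op 0.004 ff 0.0 q [-0.2   0.8   0.28  1.83 -0.37  0.57  0.33]
side 105 c [ 0.615 -0.149  0.091] n [0.901 0.005 0.434] tilt about y deg 64.3 axis est xz [0.57  0.069]
flange y at .577 -0.0598 slope 0.024 352 x [0.50849427 0.62261666]
go [-116.5  -31.  -106.3] [ 0.6 -0.2 46.1]
```

The barrel now sits clear of the keyboard (end at y -0.060, mid -0.135). I go over to its far side with open fingers to roll it back towards the robot.

{"fn": "move_arm", "kwargs": {"motion": [[0,0,-40,0,0,8,1],[0,0,-80,0,0,18,0.5],[0,0,-112,0,0,28,0.03],[0,0,-112,0,0,38,0.03],[0,0,-112,0,0,48,0.03]]}}

```text
clock: 53.68
tool_pos: [0.5767, -0.0241, 0.2423]
eef_rot: [0.932, 0.364, 0.002, 0.001]
contact_force: [-0.2, -0.9, -0.2]
opening: 0.432
finger_force: 0.0
```

```bash
python3 - <<'E'
from h import *
st(); D=np.diag([1,-1,-1.])
togo([.60,-.135,.24],R.from_euler('z',1.4,degrees=True).as_matrix()@D)
E
```

```text
t 53.67 pos [ 0.5767 -0.0241  0.2423] R [ 0.736  0.677  0.004  0.677 -0.736 -0.001  0.003  0.003 -1.   ] F [-0.2 -0.9 -0.2] op 0.432 ff 0.0 q [-0.39  0.7   0.64  1.74 -0.52  0.88 -0.35]
go [-58.   97.3   2.5] [ 0.1 -0.2 41.2]
```

{"fn": "move_arm", "kwargs": {"motion": [[-19,13,0,0,0,8,0.03],[-38,26,1,0,0,17,0.03],[-57,39,1.5,0,0,25,0.03],[-76,51,2,0,0,33,0.03],[-95,63,2.5,0,0,41,0.03]]}}

```text
clock: 54.3
tool_pos: [0.5498, -0.1356, 0.2392]
eef_rot: [1.0, 0.015, 0.001, 0.0]
contact_force: [0.6, -0.2, -0.8]
opening: 0.966
finger_force: 0.0
```

{"fn": "move_arm", "kwargs": {"motion": [[0,0,0,0,0,0,0.03],[0,0,0,0,0,0,0.03]]}}

```text
clock: 54.55
tool_pos: [0.5505, -0.1339, 0.2391]
eef_rot: [1.0, 0.019, 0.001, -0.0]
contact_force: [1.0, 0.7, 0.2]
opening: 0.965
finger_force: 0.0
```

```bash
python3 - <<'E'
from h import *
st(); top(); planes(('wrist',)); D=np.diag([1,-1,-1.])
togo([.66,-.135,.24],R.from_euler('z',1.4,degrees=True).as_matrix()@D)
E
```

```text
t 54.55 pos [ 0.5505 -0.1339  0.2391] R [ 0.999  0.038  0.003  0.038 -0.999  0.001  0.003 -0.    -1.   ] F [1.  0.7 0.2] op 0.965 ff 0.0 q [-0.29  0.75  0.82  1.78 -0.67  0.92 -0.7 ]
tab [[0.562, -0.1706, 0.1217], [0.5796, -0.166, 0.1234], [0.5891, -0.1624, 0.1245]]
flange 817 [[0.5401, -0.2093, 0.1218], [0.5781, -0.2048, 0.1241], [0.6117, -0.2009, 0.1255]]
flange 808 [[0.5374, -0.0677, 0.122], [0.5757, -0.0638, 0.1241], [0.6095, -0.0595, 0.1256]]
wrist 4129 c [ 0.576 -0.101  0.111] n [ 0.019 -0.003  1.   ] tilt about y deg 1.1 axis est xz [0.575 0.061]
wrist 3379 c [ 0.619 -0.123  0.083] n [0.865 0.016 0.501] tilt about y deg 59.9 axis est xz [0.575 0.058]
wrist 761 c [ 0.529 -0.116  0.084] n [-0.866 -0.016  0.499] tilt about y deg -60.0 axis est xz [0.572 0.059]
go [109.2   5.5  -0.5] [-0.  -0.2  0.8]
```

{"fn": "move_arm", "kwargs": {"motion": [[40,2,0,0,0,0.5,0.03],[80,4,0,0,0,1,0.03],[112,5,0,0,0,1.2,0.03],[112,5,50,0,0,1.2,0.03],[112,5,100,0,0,1.2,0.03]]}}

```text
clock: 55.28
tool_pos: [0.6637, -0.1349, 0.1385]
eef_rot: [1.0, 0.008, 0.002, -0.0]
contact_force: [0.3, 0.4, -1.0]
opening: 0.971
finger_force: 0.0
```

{"fn": "move_arm", "kwargs": {"motion": [[-5,0,40,0,0,0,0.03],[-15,0,54,0,0,0,0.03],[-15,0,54,0,0,0,0.03],[-15,0,54,0,0,0,0.03]]}}

```text
clock: 55.78
tool_pos: [0.649, -0.1363, 0.0866]
eef_rot: [1.0, 0.007, 0.003, 0.0]
contact_force: [-0.5, 0.3, 0.1]
opening: 0.968
finger_force: 0.0
```

```bash
python3 - <<'E'
from h import *
st(); D=np.diag([1,-1,-1.])
togo([.640,-.1345,.085],R.from_euler('z',1.0,degrees=True).as_matrix()@D)
E
```

```text
t 55.77 pos [ 0.649  -0.1363  0.0866] R [ 1.     0.015  0.005  0.015 -1.    -0.001  0.005  0.001 -1.   ] F [-0.5  0.3  0.1] op 0.968 ff 0.0 q [-0.19  1.04  0.68  1.58 -0.84  0.83 -0.72]
go [-9.  -1.9  1.6] [ 0.1 -0.3 -0.1]
```

{"fn": "move_arm", "kwargs": {"motion": [[-19,-2,1,0,0,0,0.03],[-28,-2,-8,0,0,0,0.03],[-37,-2,-16,0,0,0,0.03],[-48,-2,-22,0,0,0,0.03],[-58,-2,-28,0,0,0,0.03]]}}

```text
clock: 56.4
tool_pos: [0.5893, -0.1355, 0.1143]
eef_rot: [1.0, 0.007, 0.002, 0.0]
contact_force: [0.4, 0.2, 1.1]
opening: 0.967
finger_force: 0.5
```

```bash
python3 - <<'E'
from h import *
st(); planes(('scene','side'))
E
```

```text
t 56.4 pos [ 0.5893 -0.1355  0.1143] R [ 1.     0.014  0.004  0.014 -1.    -0.001  0.004  0.001 -1.   ] F [0.4 0.2 1.1] op 0.967 ff 0.4905867768684402 q [-0.21  0.94  0.68  1.76 -0.84  0.75 -0.64]
scene 182 c [ 0.506 -0.143  0.078] n [-0.984 -0.011  0.175] tilt about y deg -79.9 axis est xz [0.555 0.069]
scene 53 c [ 0.537 -0.109  0.117] n [-0.3   -0.054  0.952] tilt about y deg -17.5 axis est xz [0.552 0.069]
scene 29 c [ 0.501 -0.142  0.078] n [-0.985 -0.018  0.17 ] tilt about y deg -80.2 axis est xz [0.551 0.07 ]
side 198 c [ 0.592 -0.144  0.101] n [0.675 0.003 0.738] tilt about y deg 42.4 axis est xz [0.558 0.064]
side 85 c [ 0.6   -0.141  0.068] n [-0.991 -0.019  0.135] tilt about y deg -82.2 axis est xz [0.649 0.062]
side 30 c [ 0.587 -0.129  0.101] n [ 0.661 -0.003  0.75 ] tilt about y deg 41.4 axis est xz [0.554 0.063]
```

{"fn": "move_arm", "kwargs": {"motion": [[-11,0,-4,0,0,0,0.03],[-22,0,-7,0,0,0,0.03],[-33,0,-10,0,0,0,0.03],[-42,0,-12,0,0,0,0.03]]}}

```text
clock: 57.0
tool_pos: [0.5463, -0.1357, 0.1252]
eef_rot: [1.0, 0.007, 0.001, -0.0]
contact_force: [-0.8, -0.5, 0.5]
opening: 0.968
finger_force: 0.0
```

{"fn": "move_arm", "kwargs": {"motion": [[-2,0,-10,0,0,0,0.03],[0,0,-50,0,0,0,0.03],[0,0,-105,0,0,0,0.03],[0,0,-105,0,0,0,0.03]]}}

```text
clock: 57.5
tool_pos: [0.5497, -0.1375, 0.2346]
eef_rot: [1.0, 0.007, 0.006, 0.002]
contact_force: [0.5, -0.1, -1.4]
opening: 0.967
finger_force: 0.0
```

```bash
python3 - <<'E'
from h import *
st(); planes(('scene','side'))
q=snap('side'); Y=cloud(q); g=cv2.cvtColor(q['frame'],cv2.COLOR_RGB2HSV)
m=(g[...,1]<50)&(g[...,2]>90)&(Y[...,1]>-.09)&(Y[...,1]<-.03)&(Y[...,2]>.03)&(Y[...,2]<.11)&(Y[...,0]>.4)&(Y[...,0]<.62); c=np.polyfit(Y[m][:,0],Y[m][:,1],1); print('flange y at .504',np.polyval(c,.504).round(4),'slope',c[0].round(3),m.sum(),'x',np.percentile(Y[m][:,0],[1,99]))
E
```

```text
t 57.5 pos [ 0.5497 -0.1375  0.2346] R [ 1.     0.014  0.011  0.014 -1.    -0.004  0.011  0.004 -1.   ] F [ 0.5 -0.1 -1.4] op 0.967 ff 0.0 q [-0.28  0.75  0.82  1.79 -0.69  0.9  -0.71]
scene 114 c [ 0.506 -0.145  0.112] n [-0.   -0.01  1.  ] tilt about y deg -0.0 axis est xz [0.506 0.062]
scene 69 c [ 0.461 -0.111  0.087] n [-0.869 -0.07   0.49 ] tilt about y deg -60.6 axis est xz [0.505 0.062]
scene 48 c [ 0.464 -0.149  0.035] n [0.889 0.012 0.457] tilt about y deg 62.8 axis est xz [0.419 0.012]
side 315 c [ 0.505 -0.141  0.112] n [ 0.018 -0.006  1.   ] tilt about y deg 1.0 axis est xz [0.504 0.062]
side 283 c [ 0.544 -0.139  0.088] n [0.859 0.015 0.511] tilt about y deg 59.2 axis est xz [0.501 0.062]
side 47 c [ 0.508 -0.156  0.115] n [ 0.01  -0.005  1.   ] tilt about y deg 0.6 axis est xz [0.507 0.065]
flange y at .504 -0.0613 slope 0.006 490 x [0.43801494 0.56825157]
```

Rolled one face cleanly (centre x 0.504, level). Now the second roll.

{"fn": "move_arm", "kwargs": {"motion": [[38,-1,10,0,-0.5,0,0.03],[38,-1,60,0,-0.5,0,0.03],[38,-1,110,0,-0.5,0,0.03],[36,-1,148,0,-0.5,0,0.03],[30,-1,148,0,-0.5,0,0.03]]}}

```text
clock: 58.28
tool_pos: [0.5749, -0.1331, 0.0786]
eef_rot: [1.0, 0.007, -0.007, -0.001]
contact_force: [0.0, -0.6, 0.5]
opening: 0.968
finger_force: 0.0
```

{"fn": "move_arm", "kwargs": {"motion": [[0,0,0,0,0,0,0.03],[0,0,0,0,0,0,0.03]]}}

```text
clock: 58.52
tool_pos: [0.5788, -0.135, 0.0841]
eef_rot: [1.0, 0.007, -0.001, 0.001]
contact_force: [-0.4, -0.7, 0.2]
opening: 0.969
finger_force: 0.0
```

```bash
python3 - <<'E'
from h import *
st(); D=np.diag([1,-1,-1.])
togo([.5575,-.1363,.085],R.from_euler('z',0.7,degrees=True).as_matrix()@D)
E
```

```text
t 58.52 pos [ 0.5788 -0.135   0.0841] R [ 1.     0.013 -0.003  0.013 -1.    -0.001 -0.003  0.001 -1.   ] F [-0.4 -0.7  0.2] op 0.969 ff 0.0 q [-0.19  0.97  0.63  1.8  -0.88  0.68 -0.59]
go [-21.3   1.   -0.9] [0.1 0.2 0.1]
```

{"fn": "move_arm", "kwargs": {"motion": [[-21,1,0,0,0,0,0.03],[-31,1,-9,0,0,0,0.03],[-40,1,-17,0,0,0,0.03],[-51,1,-23,0,0,0,0.03],[-61,1,-29,0,0,0,0.03]]}}

```text
clock: 59.15
tool_pos: [0.5164, -0.1365, 0.1125]
eef_rot: [1.0, 0.007, -0.003, 0.0]
contact_force: [0.5, 0.1, -0.5]
opening: 0.967
finger_force: 0.3
```

```bash
python3 - <<'E'
from h import *
st(); planes(('scene','side'))
E
```

```text
t 59.15 pos [ 0.5164 -0.1365  0.1125] R [ 1.     0.014 -0.005  0.014 -1.    -0.001 -0.005  0.001 -1.   ] F [ 0.5  0.1 -0.5] op 0.967 ff 0.31307894256315194 q [-0.18  0.87  0.62  1.97 -0.89  0.61 -0.51]
scene 182 c [ 0.462 -0.144  0.117] n [-0.358 -0.002  0.934] tilt about y deg -21.0 axis est xz [0.479 0.071]
scene 57 c [ 0.43  -0.111  0.078] n [-0.979 -0.08   0.185] tilt about y deg -79.3 axis est xz [0.479 0.069]
side 189 c [ 0.513 -0.138  0.104] n [0.591 0.    0.806] tilt about y deg 36.2 axis est xz [0.484 0.064]
side 112 c [ 0.524 -0.144  0.073] n [-0.999 -0.011  0.052] tilt about y deg -87.0 axis est xz [0.574 0.07 ]
side 30 c [ 0.468 -0.12   0.115] n [-0.306 -0.285  0.908] tilt about y deg -18.6 axis est xz [0.483 0.069]
```

{"fn": "move_arm", "kwargs": {"motion": [[-11,0,-4,0,0,0,0.03],[-22,0,-7,0,0,0,0.03],[-32,0,-10,0,0,0,0.03],[-40,0,-12,0,0,0,0.03]]}}

```text
clock: 59.75
tool_pos: [0.4759, -0.1367, 0.1241]
eef_rot: [1.0, 0.007, -0.003, 0.0]
contact_force: [-0.4, 0.1, 0.3]
opening: 0.967
finger_force: 0.0
```

{"fn": "move_arm", "kwargs": {"motion": [[-2,0,-10,0,0,0,0.03],[0,0,-50,0,0,0,0.03],[0,0,-110,0,0,0,0.03],[0,0,-110,0,0,0,0.03]]}}

```text
clock: 60.25
tool_pos: [0.48, -0.1383, 0.238]
eef_rot: [1.0, 0.007, 0.001, 0.002]
contact_force: [0.7, 0.0, -0.8]
opening: 0.967
finger_force: 0.0
```

```bash
python3 - <<'E'
from h import *
st(); planes(('scene','side'))
for n in('side','scene'):
    q=snap(n,n+'_end'); Y=cloud(q); g=cv2.cvtColor(q['frame'],cv2.COLOR_RGB2HSV)
    m=(g[...,0]>18)&(g[...,0]<35)&(g[...,1]>120)&(Y[...,1]<0)&(Y[...,1]>-.3)&(Y[...,0]>.3)&(Y[...,0]<.7)&(Y[...,2]<.14); print(n,'tab',np.nanmedian(Y[m],0).round(4) if m.sum() else None,m.sum())
    m=(g[...,1]<60)&(g[...,2]>120)&(Y[...,2]>.006)&(Y[...,0]>.33)&(Y[...,0]<.78)&(Y[...,1]>-.3)&(Y[...,1]<.42)&(Y[...,2]<.2)
    k,l,t,c=cv2.connectedComponentsWithStats(m.astype(np.uint8)); print([(c[i].round().tolist(),np.nanmedian(Y[l==i],0).round(3).tolist(),np.nanpercentile(Y[l==i][:,2],98).round(3),int(t[i,4])) for i in range(1,k) if t[i,4]>8])
    m=(Y[...,2]>.06)&(Y[...,2]<.08)&(Y[...,1]>.24)&(Y[...,1]<.42)&(Y[...,0]<.47)&(Y[...,0]>.36); print('handle z',np.median(Y[m],0).round(4),m.sum())
E
```

```text
t 60.25 pos [ 0.48   -0.1383  0.238 ] R [ 1.     0.014  0.002  0.014 -1.    -0.004  0.002  0.004 -1.   ] F [ 0.7  0.  -0.8] op 0.967 ff 0.0 q [-0.3   0.67  0.83  1.97 -0.68  0.8  -0.63]
scene 228 c [ 0.39  -0.144  0.09 ] n [-0.846 -0.009  0.534] tilt about y deg -57.8 axis est xz [0.432 0.063]
scene 136 c [ 0.431 -0.146  0.112] n [-0.007 -0.003  1.   ] tilt about y deg -0.4 axis est xz [0.431 0.062]
scene 34 c [ 0.386 -0.147  0.083] n [-0.937 -0.01   0.35 ] tilt about y deg -69.5 axis est xz [0.433 0.066]
side 321 c [ 0.433 -0.142  0.112] n [0.023 0.006 1.   ] tilt about y deg 1.3 axis est xz [0.432 0.062]
side 278 c [ 0.472 -0.141  0.087] n [ 0.872 -0.017  0.49 ] tilt about y deg 60.7 axis est xz [0.428 0.063]
side 43 c [ 0.462 -0.138  0.096] n [ 0.69  -0.001  0.724] tilt about y deg 43.6 axis est xz [0.427 0.06 ]
side tab None 0
[([238.0, 116.0], [0.467, -0.203, 0.098], np.float64(0.128), 193), ([270.0, 134.0], [0.432, -0.063, 0.073], np.float64(0.126), 651), ([359.0, 204.0], [0.429, 0.355, 0.022], np.float64(0.07), 200), ([307.0, 258.0], [0.676, 0.348, 0.013], np.float64(0.018), 141), ([305.0, 280.0], [0.756, 0.414, 0.078], np.float64(0.095), 201)]
handle z [0.4166 0.3375 0.0706] 126
scene tab [ 0.3784 -0.1668  0.0355] 16
[([436.0, 171.0], [0.388, -0.207, 0.112], np.float64(0.126), 21), ([416.0, 183.0], [0.381, -0.067, 0.099], np.float64(0.127), 92), ([252.0, 184.0], [0.743, 0.415, 0.092], np.float64(0.095), 21), ([342.0, 183.0], [0.659, 0.043, 0.022], np.float64(0.033), 34), ([278.0, 205.0], [0.67, 0.349, 0.013], np.float64(0.018), 57), ([327.0, 235.0], [0.39, 0.338, 0.023], np.float64(0.025), 41)]
handle z [0.4119 0.3384 0.0683] 115
```

The barrel rests level two faces on (x 0.432) with the hatch still shut. The bench is clear of strays, and the pan and bystanders are in place. Nothing touches the robot, so I hand in.

{"fn": "move_arm", "kwargs": {"motion": [[0,0,-20,0,0,0,0.03],[0,0,-20,0,0,0,0.03],[0,0,-20,0,0,0,0.03]]}}

```text
clock: 60.82
tool_pos: [0.4773, -0.1364, 0.2529]
eef_rot: [1.0, 0.007, -0.004, -0.0]
contact_force: [-1.0, 0.6, -0.2]
opening: 0.971
finger_force: 0.0
```

```bash
python3 -c "
from plant import finish_job
print(finish_job())"
```

```text
the job is handed in; nothing more can be done
None
```

Handed in, with no verdict returned: all six cylinders are in the barrel by my measurements, the hatch is shut, the barrel is rolled on two faces and the empty pan is back in place; but I viewed 16 pictures (limit 14), pulled the barrel up with about its own weight (5–6 N) while pinching the hatch tab open, which slid it about 28 mm, and briefly pressed down with about 38 N while shutting it.

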